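Change grip on a connecting rod and load it into its fixture

ROBOT

A 6-joint arm with a two-finger parallel gripper is mounted at the origin on the work surface. World frame = base frame: x ahead of the robot, y to its left, z up, the work surface at z = 0. Lengths are in mm, angles in rad, forces in N, time in s.
With the tool pointing down it reaches from about 325 to 925 mm from the base axis. Payload 3.1 kg.
Tool frame: the origin (TCP) lies at the very end of the fingers, on their centre line; the grasp point (between the pads) lies 19 mm behind it; y points along the fingers, z is the direction in which the jaws open and shut, and the axes are right-handed (so a half turn about y gives the same grasp; the last joint's range is limited). The gripper opens to 85 mm and grips with 20 to 120 N. Pads are 22 mm wide; open, the fingers measure 114 mm over their backs; the gripper's body (76 mm by 85 mm) begins 54 mm behind the grasp point. The pads swing forward as they close: fully open they stand 13 mm farther back than shut.
Start: joints at [-1.367, 0.217, 1.613, -0, 1.311, -0.112], TCP at [194.132, -594.098, 231.3] pointing down, gripper open.
Joint ranges: [-2.75, 2.75], [-0.78, 2.1], [0.31, 2.55], [-1.13, 4.27], [0.13, 2.63], [-2.58, 2.58]. Speed limits (rad/s): [2.79, 2.79, 3.14, 3.14, 3.14, 3.14].

INTERFACE

Orientations are given as [roll, pitch, yaw] about the fixed x, y, z axes, in that order (R = Rz(yaw) Ry(pitch) Rx(roll)).
In Python, from station import get_obs, optics, robot gives the robot as it stands. The module is installed in compiled form; this text tells all that it offers.
- The arm moves only by the tool apply_moves, never from a script. Its argument "rows" is a list of rows, each a list of 3 entries, a list of its own where there are three numbers: the shift along the tool's x, y, z in mm, then the turn about the tool's y in degrees, then the opening, from -1 (shut) to 1 (fully open), so that 0 is half open. A call has 1 to 10 rows; each row is the pose to reach, as a shift and turn from the pose commanded when the call began, along the tool's axes at that moment; what a row does not reach only later rows make up. A row lasts 1/12 s, in which the tool goes at most 41.7 mm and 7.16 degrees, less where a joint would pass 70% of its speed; a pose out of reach is approached as far as the arm can. A call with a gripper value outside its range is refused whole. The fingers move at their own pace and stop on an object; the grip force is fixed at half the most. Time passes only in rows, so rows that repeat a pose let the fingers close. It gives the time, the measured TCP pose, the force and the opening at its end, in the units of the state.
- get_obs(): the state, without advancing time (a new reading comes with each control period).
- optics.get_image(name): name is "scene" or "top"; returns the picture (384x512x3 uint8, red, green, blue); there is no depth.
- optics.calibration(name): a dict with "mtx" (3x3 intrinsics, pixels), "rvec" (rotation vector, rad) and "tvec" (3), from world to camera coordinates, as OpenCV has them. Camera axes: x right, y down, z forward; pixel columns grow to the right and rows downward; lengths in mm; the calibration is good to about 2 mm. A picture is of the moment at which its call begins. calibration takes no time and is no camera call.
- robot.finish_job(): hands the job in, once; it reports no verdict.
The state is a dict: "t": time; "joint_pos": joint angles; "qd": joint speeds; "joint_efforts": joint torques, N m; "tcp_pos": TCP position; "eef_rot": TCP orientation; "contact_force": force on the tool from outside, world axes, zero at the start; "torque": the same for the moment, N m; "gripper_width": finger opening in mm.
Only numpy, scipy, OpenCV 4.12 (cv2) and the standard library are available. Lean on these libraries where they do the work, as an engineer would, in place of code of your own. Each camera call takes 0.05 s, during which the arm holds its last target.

TASK

Draw the connecting rod with the yellow paint mark up out of its sloping channel in the blue magazine and lay it down flat on the orange mat and let go, so that you can take it again by the shank: the fixture's pocket leaves no room for fingers beside the small end. Then lay it in the aluminium fixture, small end in the high-walled pocket and big end between the low walls, flat down on both rest pads, and release it. Do not drop the rod, and leave the two red-marked rods, the angle gauge and the tape dispenser where they are.

Things in the scene. Friction and masses are not known exactly. Their poses are not given: they have to be found in the camera images.
- rod_mid (a point): The rod to load: steel connecting rod with a yellow paint mark on its small end, 181 mm long, 22 mm thick, about 0.4 kg. Point: half-way between its two eyes, mid-thickness. x along the rod to the small end, z through its thickness (both faces alike). I-beam shank 26 mm wide, 16 mm thick (3 mm shy of each face), x = -31 to 48 mm. Balance point about 25 mm towards the big end.
- rod_small (a point): Centre of the yellow-marked rod's small eye (mid-thickness), 65 mm along x from rod_mid, same axes. Round, 34 mm across, so the rod ends 17 mm further on. At the start the rod lies big end down in one of the magazine's channels, x up the slope (40 degrees, away from the robot), z square to the slope, upward; only this eye and about 12 mm of shank stand out free of the channel.
- rod_big (a point): Centre of the yellow-marked rod's big-end bore (mid-thickness), 65 mm along -x from rod_mid, same axes. Ring 68 mm across, 48 mm bore, 71 mm wide over its bolt bosses; the rod ends 34 mm beyond this point.
- magazine: Fixed blue rod magazine, 244 mm wide (y): three channels 80 mm apart sloping up 40 degrees towards its +x like an easel. Origin: on the table under the channels' lower edge. Channels 76 mm wide, 24 mm deep, their lips leaving a 20 mm slot: a rod comes out only when drawn 135 mm or more up the slope. Small ends overhang freely, open space behind them, 46 mm between neighbours, tops at most 160 mm high.
- mat: Fixed orange rubber mat, 260 mm (x) by 140 mm (y), 3 mm thick, on the table. Origin: centre of its underside; z up.
- nest_mid (a point): Where rod_mid must lie in the fixture, 33 mm above the table. x along the rod to the small end's pocket, z up. Fixed aluminium plate 236 by 130 by 16 mm with two 6 mm steel rest pads: the rod lies flat 22 mm above the table. Walls leave 2.5 mm play on each side and have 5 mm lead-in chamfers. Beside the shank the plate is bare from 26 mm behind to 42 mm ahead of this point: room for fingers.
- nest_small (a point): Where rod_small must lie: inside a U-shaped pocket with dark walls 42 mm high above the table (2 mm below the seated rod's top) on both sides, from 22 mm behind to 16 mm ahead of this point, and across the outer (+x) end; walls 16 to 20 mm thick, so no room for fingers beside the small end. Axes as nest_mid, 65 mm along its x.
- nest_big (a point): Where rod_big must lie: over the round rest pad, between two side walls and an end stop that reach 34 mm above the table. Axes as nest_mid, 65 mm along its -x.
- rod_b_mid (a point): A second rod of the same make with a red paint mark, in another channel of the magazine; point and axes as for rod_mid. To be left there.
- rod_c_mid (a point): A third rod, also red-marked, in the remaining channel; point and axes as for rod_mid. To be left there.
- angle_gauge_mid (a point): Loose blue digital angle gauge, a box 30 by 62 by 62 mm standing on the table beyond the mat; this point is its centre, z up. To be left alone.
- tape_dispenser_mid (a point): Loose orange tape dispenser, 105 mm long (x), 34 mm wide, 78 mm high, on the table beyond the mat; this point lies 35 mm above the middle of its underside, z up. To be left alone.
Mind the look-alikes: they are no part of the job. What is shaped like the part that bears rod_mid but green or pink is not meant.

How it is judged (in metres and radians):
On the way:
1. the yellow-marked rod lies flat on the orange mat, let go (x of rod_mid in the frame of mat between -0.13 and 0.13 m and y of rod_mid in the frame of mat between -0.07 and 0.07 m and z of rod_mid in the frame of mat below 0.019 m and angle between the z axis of rod_mid and the z axis of mat, either way round below 0.06 rad and contact force between rod and the fingers below 0.1 N and linear speed of rod below 0.03 m/s), for 0.3 s.
At the end, for the whole second after the job is handed in: The yellow-marked rod lies at rest in the fixture, flat on both rest pads (within 3 mm in height and 0.04 rad), its small eye and its big end each within 5 mm of their places, and the gripper has let go (horizontal distance between rod_small and nest_small below 0.005 m and horizontal distance between rod_big and nest_big below 0.005 m and z of rod_mid in the frame of nest_mid below 0.003 m and angle between the z axis of rod_mid and the z axis of nest_mid, either way round below 0.04 rad and contact force between rod and the fingers below 0.1 N and linear speed of rod below 0.02 m/s); the robot touches nothing.
It fails at once if a red-marked rod moved more than 15 mm, or the angle gauge or tape dispenser more than 20 mm (distance of any of rod_b_mid, rod_c_mid from where it was at the start of the episode above 0.015 m or distance of any of angle_gauge_mid, tape_dispenser_mid from where it was at the start of the episode above 0.02 m).
It fails at once if the rod is dropped: it moves faster than 0.45 m/s with no finger on it (a free fall of 10 mm) (linear speed of rod above 0.45 m/s and contact force between rod and the fingers below 0.1 N).
It also fails if it takes over 64 s, if anything falls off the work surface, if the arm or the gripper's body presses on something with over 40 N, if the wrist force passes 120 N, or if a joint passes its speed limit or range.

## Working session

There is one attempt and no reset: what is moved stays moved. The work goes in short steps, Python scripts to look and compute and a tool call to move; the robot and the scene stay as the last step left them, time stands still between calls to the robot, and variables do not carry over. Pictures are saved under pics/ and viewed, and the job is handed in when it is done.

Besides the shell and the picture viewer there is one more tool, called after ">>>" in YAML: its name, and indented under it one key for each argument. apply_moves: Moves the arm, as the interface text tells. Its arguments: {"type":"object","properties":{"rows":{"type":"array","items":{"type":"array"}}},"required":["rows"]}

```bash
mkdir -p pics
python3 - <<'E'
from station import get_obs, optics, robot
import cv2,numpy as np
for n in("scene","top"):
    im=optics.get_image(n); cv2.imwrite(f"pics/{n}0.png",im[:,:,::-1])
    c=optics.calibration(n); print(n,c)
    R=cv2.Rodrigues(np.array(c['rvec'],float))[0]; print(-R.T@np.array(c['tvec']).ravel())
print(get_obs())
E
```

```text
scene {'mtx': array([[482.15315742,   0.        , 257.41227142],
       [  0.        , 482.15315742, 191.70924973],
       [  0.        ,   0.        ,   1.        ]]), 'rvec': array([ 1.08559672,  2.49484649, -0.92155019]), 'tvec': array([ 351.94299917, -223.70950675, 1382.92911619])}
[1014.15069135  476.74848808  911.37918169]
top {'mtx': array([[454.86663877,   0.        , 253.09745262],
       [  0.        , 454.86663877, 192.89987531],
       [  0.        ,   0.        ,   1.        ]]), 'rvec': array([ 2.19370668, -2.19062863,  0.058494  ]), 'tvec': array([  31.60611241,  518.5618549 , 1362.43964601])}
[ 442.05731721   29.24120287 1389.20027824]
{'t': 0.1, 'joint_pos': array([-1.36717665e+00,  2.17715952e-01,  1.61481808e+00, -2.56285685e-05,
        1.31133653e+00, -1.12200463e-01]), 'qd': array([-0.00140577, -0.00039844, -0.0052563 , -0.00020598,  0.00108438,
       -0.0003781 ]), 'joint_efforts': array([-7.58569113e-04, -3.98080516e+01, -3.04971707e+01, -1.22606316e-04,
        4.33292007e-03, -1.14810638e-05]), 'tcp_pos': array([ 193.98004113, -593.32806617,  230.05258635]), 'eef_rot': array([-1.57306269e+00,  2.30447267e-04, -2.82576617e+00]), 'contact_force': array([-0.39851479, -0.18718013, -0.24165841]), 'torque': array([-0.03301817,  0.04297116, -0.0426803 ]), 'gripper_width': 85.33458855360882}
```

View pics/scene0.png

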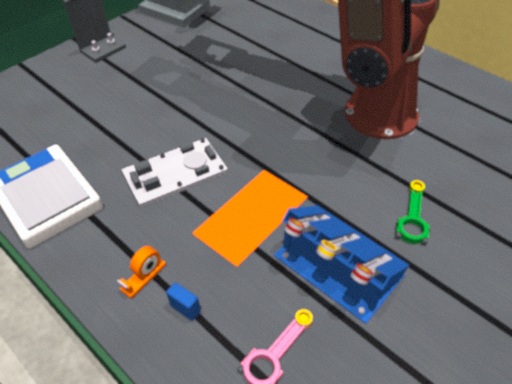

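View pics/top0.png

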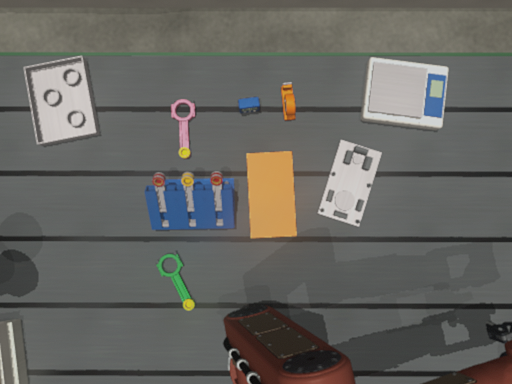

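Candidates for the rod: the middle magazine rod with a yellow ring (top 188,180; scene 327,250), the red-ringed rods (top 159,180 and 217,178; scene 293,228 and 365,273), the loose green one with yellow (top 189,305; scene 417,186) and the loose pink one with yellow (top 185,153; scene 304,317). I choose the middle magazine rod, and will check it with a close crop.

```bash
cat > h.py <<'E'
import cv2,numpy as np
from station import get_obs, optics, robot
def cam(n):
    c=optics.calibration(n); R=cv2.Rodrigues(np.array(c['rvec'],float))[0]; t=np.array(c['tvec'],float).ravel()
    return np.array(c['mtx']),R,t
def ray(n,uv):
    K,R,t=cam(n); d=R.T@np.linalg.inv(K)@np.array([uv[0],uv[1],1.]); return -R.T@t,d/np.linalg.norm(d)
def onz(n,uv,z):
    o,d=ray(n,uv); return o+d*(z-o[2])/d[2]
def tri(a,b):
    o1,d1=ray("top",a);o2,d2=ray("scene",b)
    A=np.stack([d1,-d2],1); s=np.linalg.lstsq(A,o2-o1,rcond=None)[0]
    p,q=o1+s[0]*d1,o2+s[1]*d2; return (p+q)/2,np.linalg.norm(p-q)
def proj(n,P):
    K,R,t=cam(n); return cv2.projectPoints(np.atleast_2d(np.array(P,float)),cv2.Rodrigues(R)[0],t,K,None)[0].reshape(-1,2)
E
python3 - <<'E'
import cv2
a=cv2.imread('pics/scene0.png');b=cv2.imread('pics/top0.png')
r=lambda i,y0,y1,x0,x1,s:cv2.resize(i[y0:y1,x0:x1],None,fx=s,fy=s,interpolation=cv2.INTER_CUBIC)
cv2.imwrite('pics/c1.png',r(a,195,325,270,415,5)); cv2.imwrite('pics/c2.png',r(b,165,240,140,240,7))
cv2.imwrite('pics/c3.png',r(b,135,230,310,390,6)); cv2.imwrite('pics/c4.png',r(a,130,210,115,235,6))
E
```

```text
(no output)
```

View pics/c1.png

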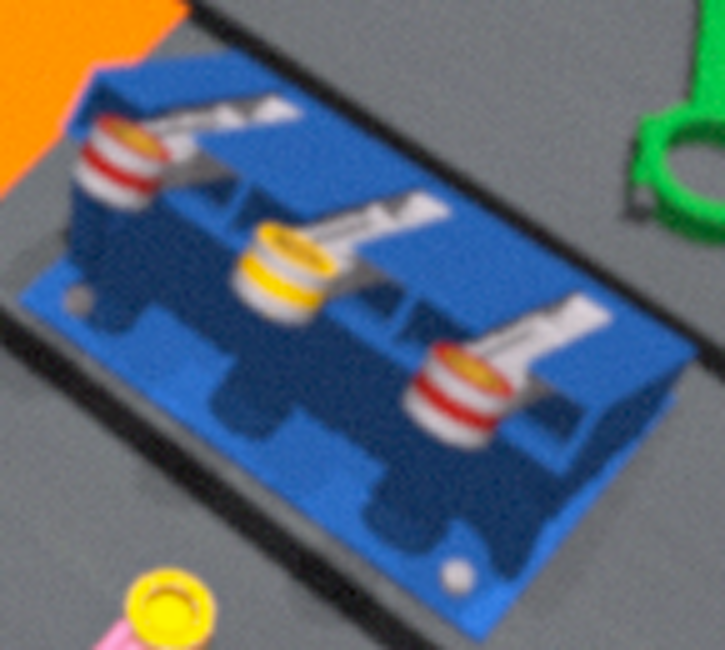

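View pics/c2.png

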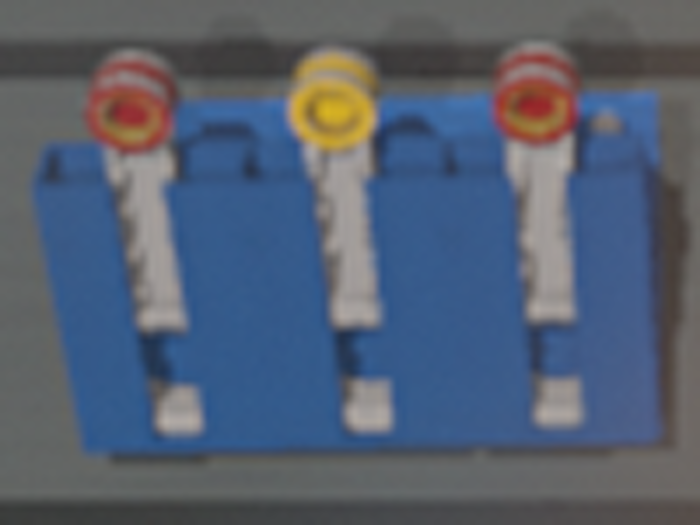

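View pics/c3.png

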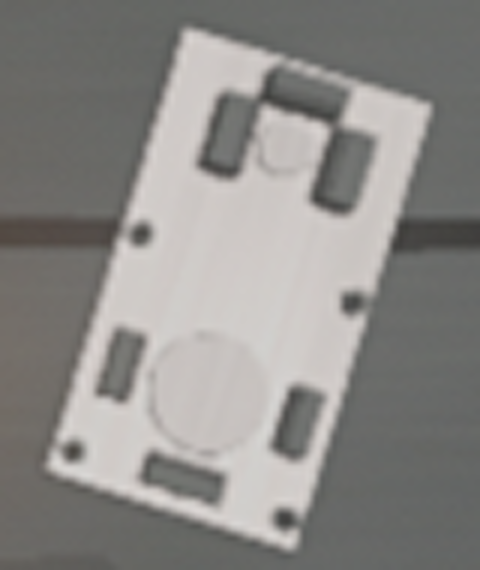

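View pics/c4.png

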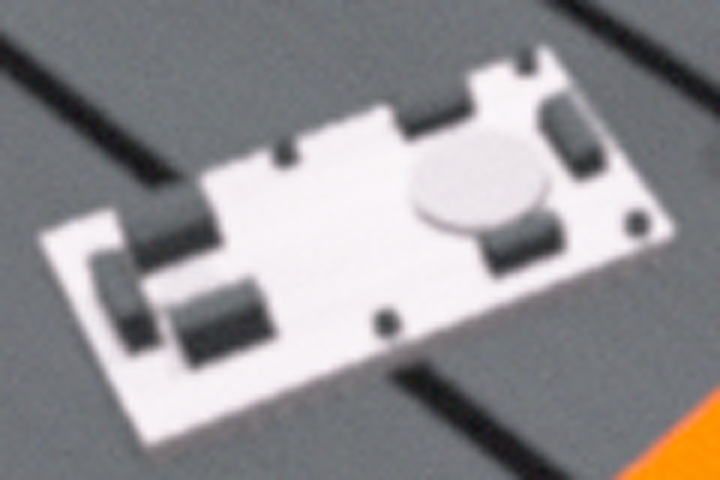

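The crops confirm it: the middle rod, yellow ring at top (187.7,180.4) and scene (329.4,245), sits between two red-ringed rods in the blue magazine. The green and pink ones lie loose on the table. Now the measuring.

```bash
cat > meas.py <<'E'
from h import *
top=cv2.imread('pics/top0.png');sc=cv2.imread('pics/scene0.png')
T={'r_left':((158.6,181),(364.8,269)),'yel':((187.7,180.4),(329.4,245)),'r_right':((216.7,179.7),(298,222.6))}
for k,v in T.items(): print(k,*[np.round(x,1) for x in tri(*v)])
def blob(im,lo,hi,seed):
    hsv=cv2.cvtColor(im,cv2.COLOR_BGR2HSV); m=cv2.inRange(hsv,lo,hi)
    n,l=cv2.connectedComponents(m); 
    return (l==l[seed[1],seed[0]]).astype(np.uint8)
def fit(n,m,z):
    c=max(cv2.findContours(m,cv2.RETR_EXTERNAL,cv2.CHAIN_APPROX_NONE)[0],key=cv2.contourArea).reshape(-1,2)
    P=np.array([onz(n,p,z)[:2] for p in c],np.float32)
    return cv2.minAreaRect(P)
print('mat top',fit('top',blob(top,(5,180,150),(20,255,255),(270,200)),3))
print('mat sc',fit('scene',blob(sc,(5,180,150),(20,255,255),(250,215)),3))
# yellow mask
for n,im,(x,y,w,h) in(('top',top,(175,165,26,26)),('scene',sc,(310,232,36,34))):
    hsv=cv2.cvtColor(im,cv2.COLOR_BGR2HSV); m=cv2.inRange(hsv,(18,120,100),(35,255,255))[y:y+h,x:x+w]
    ys,xs=np.nonzero(m); print(n,'yel',xs.mean()+x,ys.mean()+y,xs.min()+x,xs.max()+x,ys.min()+y,ys.max()+y)
# fixture plate outline
g=cv2.cvtColor(top,cv2.COLOR_BGR2GRAY)
for n,im,s,zz in(('top',top,(345,185),16),('scene',sc,(150,190),16)):
    g=cv2.cvtColor(im,cv2.COLOR_BGR2GRAY); m=(g>150).astype(np.uint8)
    nn,l=cv2.connectedComponents(m); mm=(l==l[s[1],s[0]]).astype(np.uint8); mm=cv2.morphologyEx(mm,cv2.MORPH_CLOSE,np.ones((9,9))); print(n,'fix',mm.sum(),fit(n,mm,zz))
E
python3 meas.py
```

```text
r_left [542.6 295.2 139. ] 5.7
yel [544.4 214.8 138.6] 5.4
r_right [545.5 135.6 139.5] 7.8
mat top ((536.4656982421875, 26.49761962890625), (1173.229736328125, 1597.3232421875), 0.02288060076534748)
mat sc ((514.9822387695312, -19.573196411132812), (261.57330322265625, 143.1718292236328), 2.936035633087158)
top yel 187.1078431372549 179.76470588235293 182 192 173 185
scene yel 327.24657534246575 247.85616438356163 318 336 240 256
top fix 3390 ((550.5758666992188, -259.062255859375), (131.3804931640625, 237.19805908203125), 72.19361877441406)
scene fix 3311 ((550.7067260742188, -256.8919677734375), (135.87545776367188, 239.97991943359375), 72.01940155029297)
```

```bash
cat >> meas.py <<'E'
print('----')
hsv=cv2.cvtColor(top,cv2.COLOR_BGR2HSV);print(hsv[200,270])
mm=blob(top,(5,150,120),(25,255,255),(270,200)); print('mat top',mm.sum(),fit('top',mm,3))
# magazine face corner checks: rod rays
for k,v in T.items():
    o,d=ray('top',v[0]);o2,d2=ray('scene',v[1])
    A=np.stack([d,-d2],1); s=np.linalg.lstsq(A,o2-o,rcond=None)[0]; print(k,np.round(o+s[0]*d,1),np.round(o2+s[1]*d2,1))
E
python3 meas.py|sed -n '/----/,$p'
python3 - <<'E'
import cv2
a=cv2.imread('pics/scene0.png');b=cv2.imread('pics/top0.png')
r=lambda i,y0,y1,x0,x1,s:cv2.resize(i[y0:y1,x0:x1],None,fx=s,fy=s,interpolation=cv2.INTER_CUBIC)
cv2.imwrite('pics/c5.png',cv2.hconcat([r(a,230,265,305,350,10)[:350,:400],r(b,165,200,170,210,10)[:350,:400]]))
E
```

```text
Traceback (most recent call last):
  File "meas.py", line 13, in <module>
    print('mat top',fit('top',blob(top,(5,180,150),(20,255,255),(270,200)),3))
                    ~~~^^^^^^^^^^^^^^^^^^^^^^^^^^^^^^^^^^^^^^^^^^^^^^^^^^^^^^
  File "meas.py", line 11, in fit
    P=np.array([onz(n,p,z)[:2] for p in c],np.float32)
                ~~~^^^^^^^
  File "h.py", line 9, in onz
    o,d=ray(n,uv); return o+d*(z-o[2])/d[2]
        ~~~^^^^^^
  File "h.py", line 7, in ray
    K,R,t=cam(n); d=R.T@np.linalg.inv(K)@np.array([uv[0],uv[1],1.]); return -R.T@t,d/np.linalg.norm(d)
          ~~~^^^
  File "h.py", line 4, in cam
    c=optics.calibration(n); R=cv2.Rodrigues(np.array(c['rvec'],float))[0]; t=np.array(c['tvec'],float).ravel()
ValueError: time passes only in moves, steps and waits
```

View pics/c5.png

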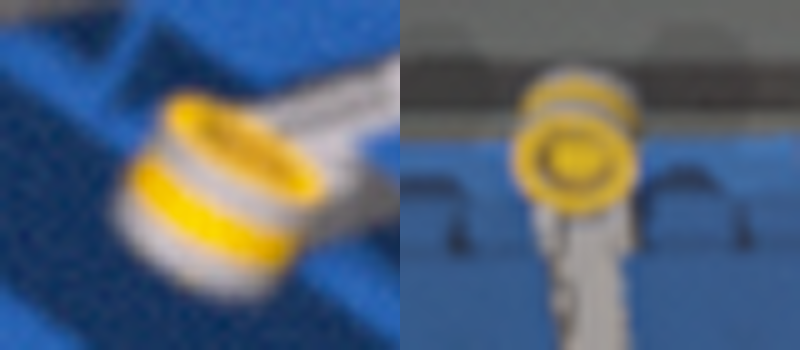

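```bash
sed -i 's/^def cam(n):/import functools\n@functools.cache\ndef cam(n):/' h.py
cat >> meas.py <<'E'
p,e=tri((187.2,180.3),(329.0,244.3)); print('refined',p,e)
E
python3 meas.py|sed -n '/----/,$p'
```

```text
----
[ 17 150 208]
mat top 9 ((499.071044921875, -23.787765502929688), (20.44291877746582, 6.829101085662842), 63.46634292602539)
r_left [544.1 292.8 138.6] [541.1 297.6 139.3]
yel [545.9 212.5 138.4] [542.8 217.  138.8]
r_right [547.9 132.4 139.4] [543.2 138.7 139.6]
refined [544.9160819  214.94241578 141.60380935] 3.5877659179295516
```

>>> apply_moves:
  rows:
    - [[-30,0,-33],0,1]
    - [[-70,0,-77],0,0.2]
    - [[-95,0,-106],0,0.2]
    - [[-120,0,-133],0,0.2]
    - [[-145,0,-161],0,0.2]
    - [[-170,0,-189],0,0.2]
    - [[-195,0,-217],0,0.2]
    - [[-220,0,-245],0,0.2]
    - [[-245,0,-272],0,0.2]
    - [[-270,0,-300],0,0.2]

```text
t: 0.93
tcp_pos: [357.7, -223.1, 231.0]
eef_rot: [-1.571, 0.0, -2.826]
contact_force: [0.9, 0.9, 0.1]
gripper_width: 51.4
```

>>> apply_moves:
  rows:
    - [[-25,0,-28],0,0.2]
    - [[-50,0,-56],0,0.2]
    - [[-75,0,-84],0,0.2]
    - [[-105,0,-116],0,0.2]
    - [[-135,0,-149],0,0.2]
    - [[-160,0,-178],0,0.2]
    - [[-185,0,-206],0,0.2]
    - [[-210,0,-234],0,0.2]
    - [[-230,0,-256],0,0.2]
    - [[-245,0,-272],0,0.2]

```text
t: 1.77
tcp_pos: [506.2, 112.4, 230.8]
eef_rot: [-1.572, -0.0, -2.823]
contact_force: [-0.2, -0.8, -0.7]
gripper_width: 51.5
```

>>> apply_moves:
  rows:
    - [[-25,0,-28],5,0.2]
    - [[-45,0,-50],10,0.2]
    - [[-60,0,-68],15,0.2]
    - [[-71,0,-80],17,0.2]
    - [[-76,0,-85],17,0.2]
    - [[-76,0,-85],17,0.2]
    - [[-76,0,-85],17,0.2]

```text
t: 2.35
tcp_pos: [551.4, 213.5, 230.7]
eef_rot: [-1.57, -0.001, -3.121]
contact_force: [0.1, 0.2, -1.2]
gripper_width: 51.0
```

```bash
cat > look.py <<'E'
import sys
from h import *
tag=sys.argv[1]; bt=[int(v) for v in sys.argv[2].split(',')]; bs=[int(v) for v in sys.argv[3].split(',')]
o=get_obs(); print(round(o['t'],2),np.round(o['tcp_pos'],1),np.round(o['eef_rot'],3),np.round(o['contact_force'],1),round(o['gripper_width'],1),np.round(o['joint_pos'],2))
P=[]
for n,b in(('top',bt),('scene',bs)):
    im=optics.get_image(n)[:,:,::-1]; cv2.imwrite(f'pics/{tag}_{n}.png',im)
    c=im[b[2]:b[3],b[0]:b[1]]; s=min(400/c.shape[1],560/c.shape[0]); c=cv2.resize(c,None,fx=s,fy=s,interpolation=cv2.INTER_CUBIC); print(n,'scale',round(s,2),'off',b[0],b[2])
    q=np.zeros((560,400,3),np.uint8); q[:c.shape[0],:c.shape[1]]=c; P.append(q)
cv2.imwrite(f'pics/{tag}.png',cv2.hconcat(P))
E
python3 look.py a 140,240,120,250 260,420,130,330
```

```text
2.35 [551.4 213.5 230.7] [-1.570e+00 -1.000e-03 -3.121e+00] [ 0.1  0.2 -1.2] 51.0 [ 0.25  0.15  1.69 -0.    1.3   1.8 ]
top scale 4.0 off 140 120
scene scale 2.5 off 260 130
```

View pics/a.png

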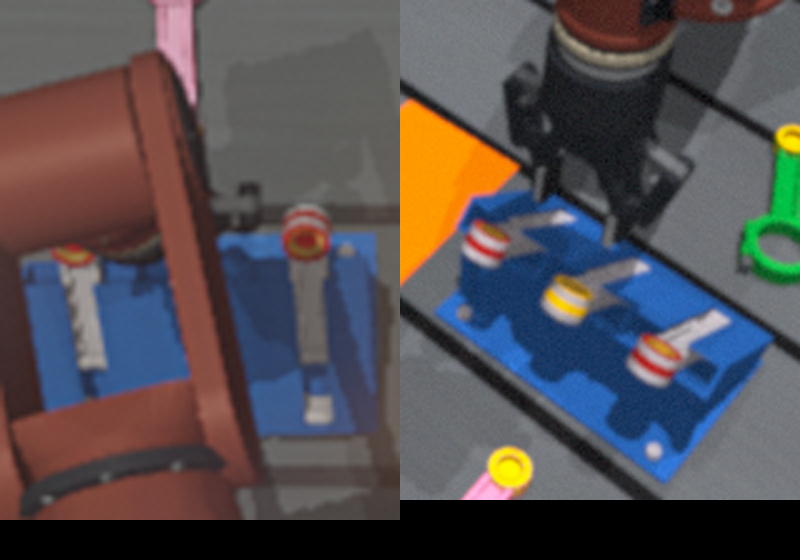

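Run:
```python
from h import *
print(proj('scene',[[551.4,213.5,z] for z in (230.7,236,241)]), proj('scene',[[551.4,213.5+s,236] for s in (-25.5,25.5,-40,40)]))
print(proj('scene',[[545,215,141],[552,215,132]]))
```

```text
[[330.40489184 217.57957714]
 [330.72993911 215.75370618]
 [331.03943416 214.01519586]] [[319.33179089 208.04372869]
 [342.43809583 223.67338076]
 [312.98408274 203.74998851]
 [349.23880058 228.27353857]]
[[328.01874322 244.45405717]
 [325.29342612 249.31640694]]
```

>>> apply_moves:
  rows:
    - [[0,20,-1],0,0.2]
    - [[-1,45,-1],0,0.2]
    - [[-1,65,-1],0,0.2]
    - [[-1,80,-1],0,0.2]
    - [[-1,90,-1],0,0.2]
    - [[-1,98,-1],0,0.2]
    - [[-1,105,-1],0,0.2]
    - [[-1,110,-1],0,0.2]
    - [[-1,110,-1],0,0.2]
    - [[-1,110,-1],0,0.2]

```text
t: 3.28
tcp_pos: [553.2, 215.0, 121.8]
eef_rot: [-1.571, 0.001, -3.123]
contact_force: [0.2, -0.3, 0.4]
gripper_width: 51.0
```

```bash
python3 look.py b 140,240,120,250 280,390,170,320
```

```text
3.28 [553.2 215.  121.8] [-1.571e+00  1.000e-03 -3.123e+00] [ 0.2 -0.3  0.4] 51.0 [ 0.25  0.27  1.77 -0.    1.1   1.8 ]
top scale 4.0 off 140 120
scene scale 3.64 off 280 170
```

View pics/b.png

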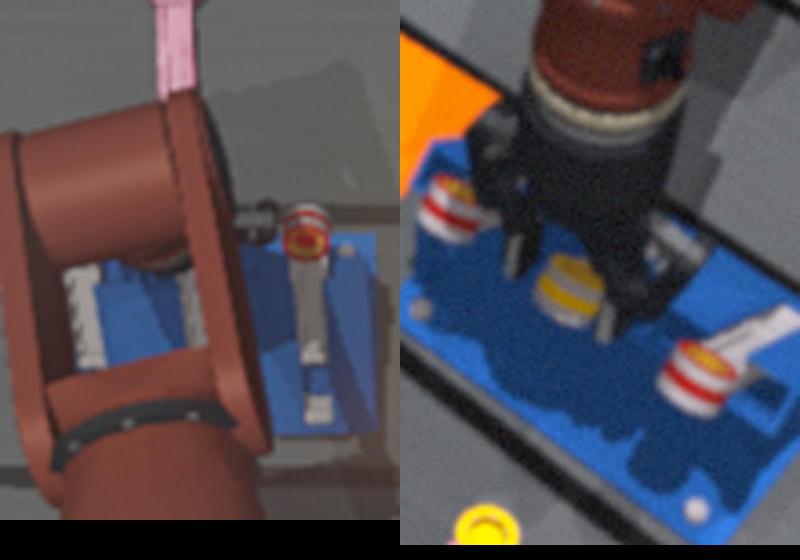

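Run:
```python
from h import *
print(proj('scene',[[553,215,131],[558,215,131],[553,220,131],[553,215,136],[553,215,122]]))
```

```text
[[324.92055755 249.92548633]
 [323.31089138 251.53017305]
 [326.98461778 251.41363092]
 [325.17977741 248.47572994]
 [324.4592871  252.50526471]]
```

>>> apply_moves:
  rows:
    - [[2,0,-2],0,0.2]
    - [[2,0,-2],0,0.1]
    - [[2,0,-2],0,-0.1]
    - [[2,0,-2],0,-1]
    - [[2,0,-2],0,-1]
    - [[2,0,-2],0,-1]
    - [[2,0,-2],0,-1]
    - [[2,0,-2],0,-1]
    - [[2,0,-2],0,-1]

```text
t: 4.13
tcp_pos: [551.3, 217.0, 121.7]
eef_rot: [-1.571, 0.001, -3.123]
contact_force: [0.5, 0.5, 2.6]
gripper_width: 32.0
```

```bash
python3 look.py c 140,240,120,250 280,390,170,320
```

```text
4.13 [551.3 217.  121.7] [-1.571e+00  1.000e-03 -3.123e+00] [0.5 0.5 2.6] 32.0 [0.26 0.26 1.78 0.   1.1  1.81]
top scale 4.0 off 140 120
scene scale 3.64 off 280 170
```

View pics/c.png

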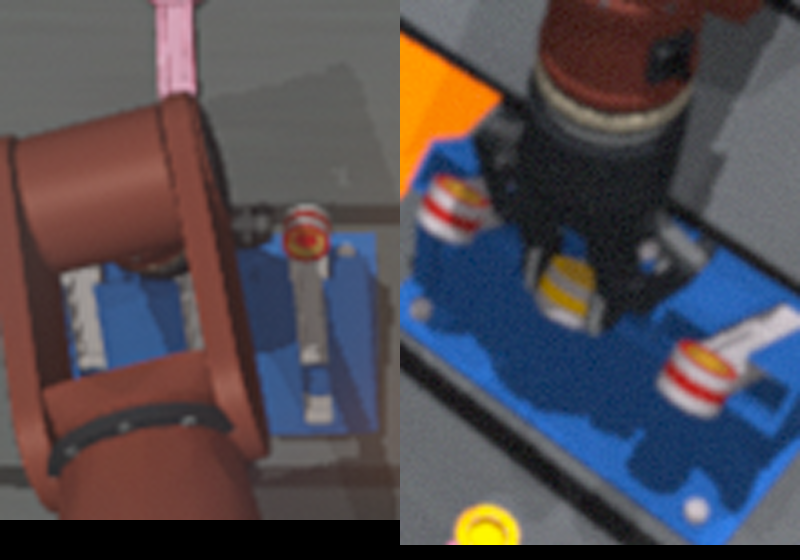

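>>> apply_moves:
  rows:
    - [[-3.1,-2.6,0],0,-1]
    - [[-6.1,-5.1,0],0,-1]
    - [[-10.7,-9,0],0,-1]
    - [[-15.3,-12.9,0],0,-1]
    - [[-19.2,-16.1,0],0,-1]
    - [[-23,-19.3,0],0,-1]
    - [[-23,-19.3,0],0,-1]

```text
t: 4.82
tcp_pos: [575.2, 217.4, 141.7]
eef_rot: [-1.571, 0.002, -3.123]
contact_force: [-1.2, -0.7, -0.0]
gripper_width: 32.1
```

```bash
python3 look.py d 140,240,120,250 280,390,170,320
```

```text
4.82 [575.2 217.4 141.7] [-1.571e+00  2.000e-03 -3.123e+00] [-1.2 -0.7 -0. ] 32.1 [ 0.25  0.28  1.71 -0.    1.15  1.8 ]
top scale 4.0 off 140 120
scene scale 3.64 off 280 170
```

View pics/d.png

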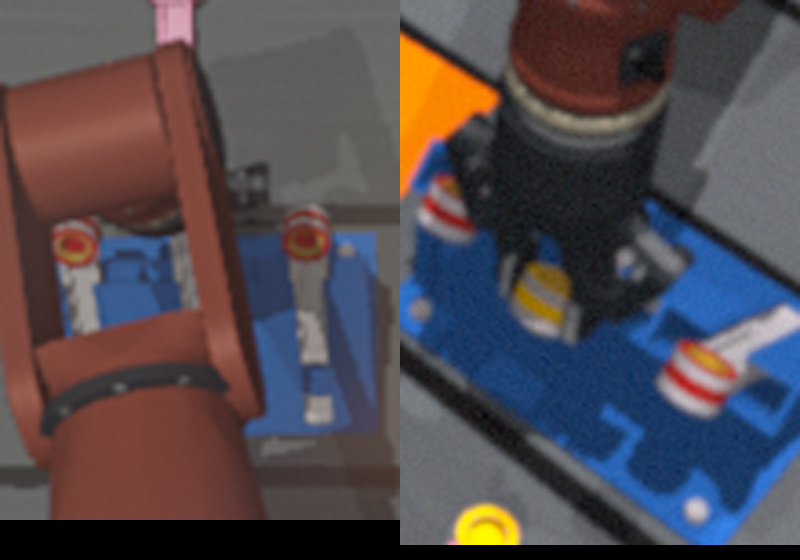

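The rod follows the gripper: the yellow eye is between the pads at scene about (428,252) and the red rods have not moved. I continue the draw.

>>> apply_moves:
  rows:
    - [[-5,-4.2,0],0,-1]
    - [[-12,-10.1,0],0,-1]
    - [[-19,-15.9,0],0,-1]
    - [[-26,-21.8,0],0,-1]
    - [[-33,-27.7,0],0,-1]
    - [[-40,-33.6,0],0,-1]
    - [[-47,-39.4,0],0,-1]
    - [[-54,-45.3,0],0,-1]
    - [[-60,-50.3,0],0,-1]
    - [[-60,-50.3,0],0,-1]

```text
t: 5.75
tcp_pos: [636.5, 218.6, 193.1]
eef_rot: [-1.571, 0.005, -3.123]
contact_force: [-0.3, -0.2, -0.9]
gripper_width: 32.1
```

>>> apply_moves:
  rows:
    - [[-4,-3.4,0],0,-1]
    - [[-9,-7.6,0],0,-1]
    - [[-14,-11.7,0],0,-1]
    - [[-19,-15.9,0],0,-1]
    - [[-24,-20.1,0],0,-1]
    - [[-29,-24.3,0],0,-1]
    - [[-34,-28.5,0],0,-1]
    - [[-38,-31.9,0],0,-1]
    - [[-40,-33.6,0],0,-1]
    - [[-40,-33.6,0],0,-1]

```text
t: 6.58
tcp_pos: [674.8, 219.3, 225.4]
eef_rot: [-1.571, 0.002, -3.123]
contact_force: [0.7, -0.6, -2.6]
gripper_width: 32.0
```

```bash
python3 look.py e 140,240,120,250 240,390,150,320
```

```text
6.58 [674.8 219.3 225.4] [-1.571e+00  2.000e-03 -3.123e+00] [ 0.7 -0.6 -2.6] 32.0 [ 0.22  0.4   1.4  -0.    1.34  1.77]
top scale 4.0 off 140 120
scene scale 2.67 off 240 150
```

View pics/e.png

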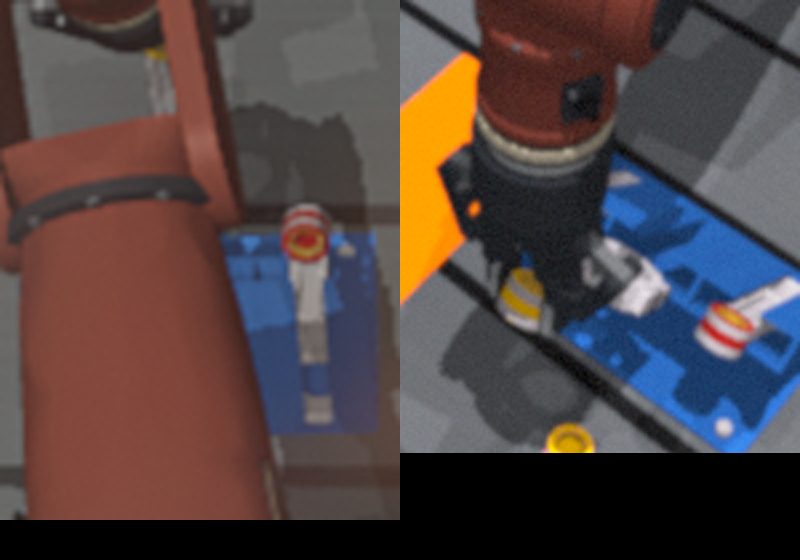

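Scene shows the rod drawn clear and hanging at about 40° behind the gripper. The eye is at scene (286,263), the big-end boss at (335,254). Up and over to the mat next.

>>> apply_moves:
  rows:
    - [[-3,-5,0],0,-1]
    - [[-8,-15,0],0,-1]
    - [[-14,-30,0],0,-1]
    - [[-20,-45,0],0,-1]
    - [[-25,-60,0],0,-1]
    - [[-25,-72,0],0,-1]
    - [[-25,-80,0],0,-1]
    - [[-25,-80,3],0,-1]
    - [[-25,-80,10],0,-1]
    - [[-25,-80,20],0,-1]

```text
t: 7.52
tcp_pos: [698.3, 199.7, 303.3]
eef_rot: [-1.57, -0.002, -3.121]
contact_force: [0.1, 0.9, -3.6]
gripper_width: 32.1
```

>>> apply_moves:
  rows:
    - [[3,0,14],0,-1]
    - [[9,0,32],0,-1]
    - [[18,0,54],0,-1]
    - [[30,0,78],0,-1]
    - [[44,0,102],0,-1]
    - [[58,0,124],0,-1]
    - [[72,0,144],0,-1]
    - [[84,0,160],0,-1]
    - [[92,0,172],0,-1]
    - [[98,0,180],0,-1]

```text
t: 8.35
tcp_pos: [603.1, 15.7, 303.7]
eef_rot: [-1.57, -0.002, -3.124]
contact_force: [-0.3, -0.7, -2.8]
gripper_width: 32.3
```

>>> apply_moves:
  rows:
    - [[6,0,8],0,-1]
    - [[16,0,16],0,-1]
    - [[28,0,24],0,-1]
    - [[42,0,30],0,-1]
    - [[54,0,34],0,-1]
    - [[64,0,36],0,-1]
    - [[70,0,36],0,-1]
    - [[71,0,36],0,-1]
    - [[71,0,36],0,-1]

```text
t: 9.1
tcp_pos: [534.3, -19.1, 304.7]
eef_rot: [-1.571, 0.001, -3.122]
contact_force: [0.4, -0.0, -3.2]
gripper_width: 32.1
```

```bash
python3 look.py f 200,330,90,270 160,330,80,280
```

```text
9.1 [534.3 -19.1 304.7] [-1.571e+00  1.000e-03 -3.122e+00] [ 0.4 -0.  -3.2] 32.1 [-0.17 -0.03  1.74  0.    1.43  1.38]
top scale 3.08 off 200 90
scene scale 2.35 off 160 80
```

View pics/f.png

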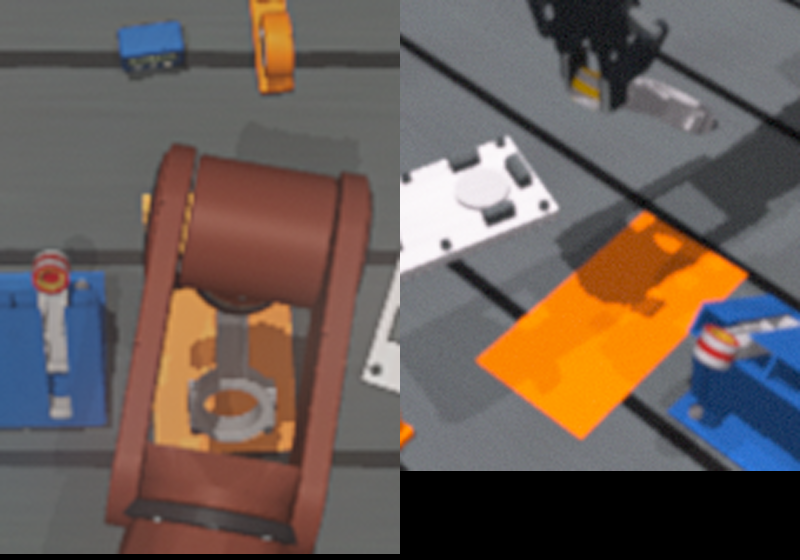

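Run:
```python
from h import *
for x0 in (531,534,537):
  for a in (30,35,40,45,50):
    r=np.radians(a); print(x0,a,proj('top',[[x0-130*np.cos(r),-21,314.5-130*np.sin(r)]]).round(1))
```

```text
531 30 [[274.2 227.7]]
531 35 [[274.  225.2]]
531 40 [[273.9 222.4]]
531 45 [[273.7 219.4]]
531 50 [[273.6 216.1]]
534 30 [[274.2 226.5]]
534 35 [[274. 224.]]
534 40 [[273.9 221.2]]
534 45 [[273.7 218.2]]
534 50 [[273.6 215. ]]
537 30 [[274.2 225.3]]
537 35 [[274.  222.8]]
537 40 [[273.9 220.1]]
537 45 [[273.7 217. ]]
537 50 [[273.6 213.8]]
```

>>> apply_moves:
  rows:
    - [[0,6,0],0,-1]
    - [[0,20,0],0,-1]
    - [[0,42,0],0,-1]
    - [[0,68,0],0,-1]
    - [[0,96,0],0,-1]
    - [[0,124,0],0,-1]
    - [[0,148,0],0,-1]
    - [[0,166,0],0,-1]
    - [[0,178,0],0,-1]
    - [[0,185,0],0,-1]

```text
t: 10.03
tcp_pos: [533.2, -19.1, 117.1]
eef_rot: [-1.572, -0.003, -3.122]
contact_force: [-0.2, 0.4, -2.6]
gripper_width: 32.5
```

>>> apply_moves:
  rows:
    - [[0,3,0],0,-1]
    - [[0,6,0],0,-1]
    - [[0,9,0],0,-1]
    - [[0,9,0],0,-1]

```text
t: 10.37
tcp_pos: [535.0, -19.5, 111.1]
eef_rot: [-1.571, 0.001, -3.122]
contact_force: [-1.1, 0.9, -2.5]
gripper_width: 32.0
```

```bash
python3 look.py g 200,330,90,270 160,330,80,280
```

```text
10.37 [535.  -19.5 111.1] [-1.571e+00  1.000e-03 -3.122e+00] [-1.1  0.9 -2.5] 32.0 [-0.17  0.16  1.92  0.    1.06  1.38]
top scale 3.08 off 200 90
scene scale 2.35 off 160 80
```

View pics/g.png

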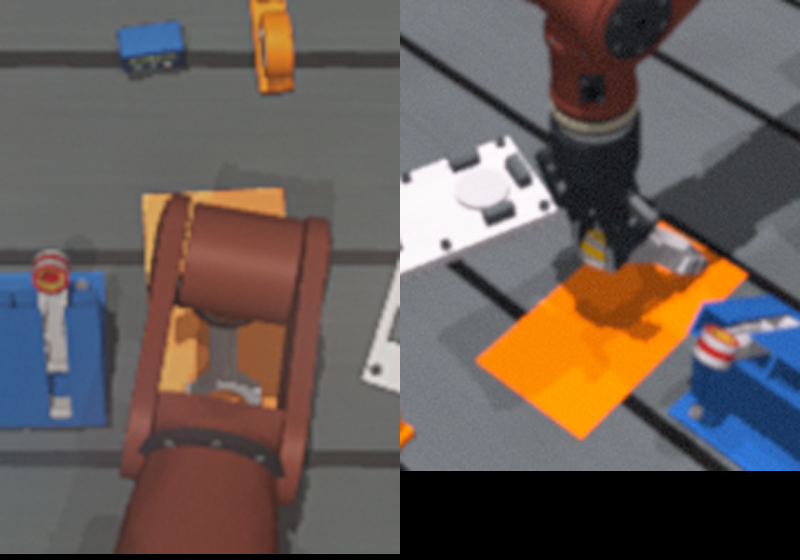

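>>> apply_moves:
  rows:
    - [[0,3,0],0,-1]
    - [[-1,6,0],0,-1]
    - [[-4.8,9.4,0],0,-1]
    - [[-9.4,14.8,0],0,-1]
    - [[-9.4,14.8,0],0,-1]

```text
t: 10.88
tcp_pos: [544.8, -19.3, 95.6]
eef_rot: [-1.571, 0.001, -3.123]
contact_force: [0.4, 0.4, 1.2]
gripper_width: 32.0
```

>>> apply_moves:
  rows:
    - [[-2.3,3,0],0,-1]
    - [[-4.4,5.8,0],0,-1]
    - [[-6.5,8.7,0],0,-1]
    - [[-8.5,11.6,0],0,-1]
    - [[-8.5,11.6,0],0,-1]

```text
t: 11.3
tcp_pos: [553.9, -19.0, 84.6]
eef_rot: [-1.571, 0.003, -3.123]
contact_force: [3.2, 1.6, 4.5]
gripper_width: 31.7
```

```bash
python3 look.py i 200,330,90,270 160,330,80,280
```

```text
11.3 [553.9 -19.   84.6] [-1.571e+00  3.000e-03 -3.123e+00] [3.2 1.6 4.5] 31.7 [-0.16  0.24  1.89  0.    1.01  1.39]
top scale 3.08 off 200 90
scene scale 2.35 off 160 80
```

View pics/i.png

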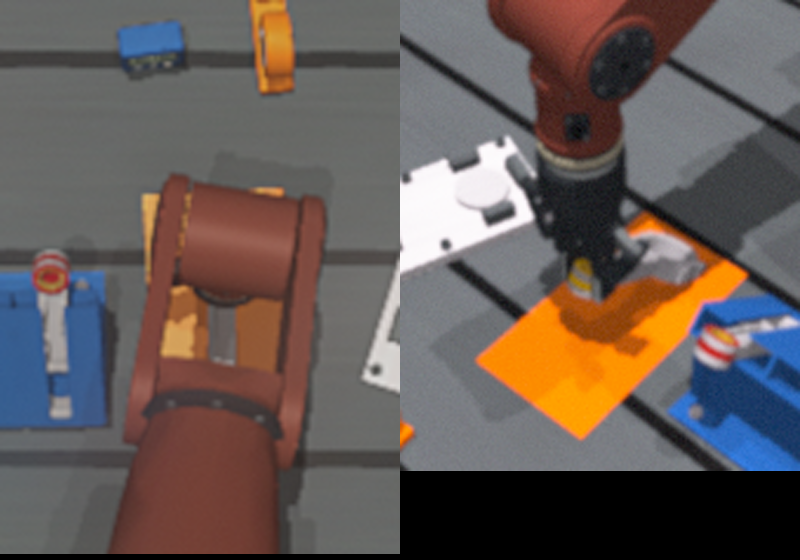

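>>> apply_moves:
  rows:
    - [[-3.9,6.1,0],0,-1]
    - [[-7.5,12.2,0],0,-1]
    - [[-10.8,18.6,0],0,-1]
    - [[-13.8,25.1,0],0,-1]
    - [[-16.6,31.7,0],0,-1]
    - [[-19.1,38.4,0],0,-1]
    - [[-19.1,38.4,0],0,-1]

```text
t: 11.98
tcp_pos: [569.9, -18.7, 43.4]
eef_rot: [-1.571, -0.004, -3.122]
contact_force: [3.3, -0.3, 1.4]
gripper_width: 32.1
```

>>> apply_moves:
  rows:
    - [[-2.2,6.9,0],0,-1]
    - [[-4,13.8,0],0,-1]
    - [[-5.6,20.8,0],0,-1]
    - [[-6.8,27.9,0],0,-1]
    - [[-6.8,27.9,0],0,-1]

```text
t: 12.4
tcp_pos: [576.7, -18.6, 15.6]
eef_rot: [-1.571, -0.003, -3.122]
contact_force: [1.9, -0.4, 1.4]
gripper_width: 31.8
```

```bash
python3 look.py j 200,330,90,270 200,300,120,240
```

```text
12.4 [576.7 -18.6  15.6] [-1.571e+00 -3.000e-03 -3.122e+00] [ 1.9 -0.4  1.4] 31.8 [-0.15  0.39  1.85 -0.    0.91  1.4 ]
top scale 3.08 off 200 90
scene scale 4.0 off 200 120
```

View pics/j.png

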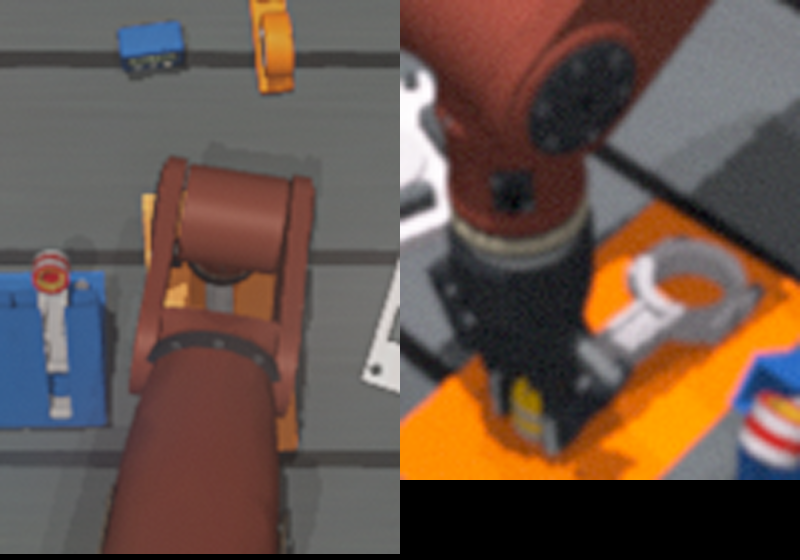

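>>> apply_moves:
  rows:
    - [[-0.6,3,0],0,-1]
    - [[-1,6,0],0,-1]
    - [[-1.3,8,0],0,-1]
    - [[-1.3,8,0],0,-1]

```text
t: 12.83
tcp_pos: [578.3, -18.1, 9.0]
eef_rot: [-1.572, -0.002, -3.123]
contact_force: [-2.0, 0.7, 1.3]
gripper_width: 32.4
```

>>> apply_moves:
  rows:
    - [[0,1,0],0,-1]
    - [[0,2,0],0,-1]
    - [[0,2,0],0,-1]

```text
t: 13.08
tcp_pos: [578.5, -18.2, 7.4]
eef_rot: [-1.572, -0.002, -3.123]
contact_force: [-1.4, 1.3, 1.9]
gripper_width: 32.1
```

```bash
python3 look.py k 200,330,90,270 200,300,120,240
```

```text
13.08 [578.5 -18.2   7.4] [-1.572e+00 -2.000e-03 -3.123e+00] [-1.4  1.3  1.9] 32.1 [-0.15  0.41  1.84  0.    0.89  1.4 ]
top scale 3.08 off 200 90
scene scale 4.0 off 200 120
```

View pics/k.png

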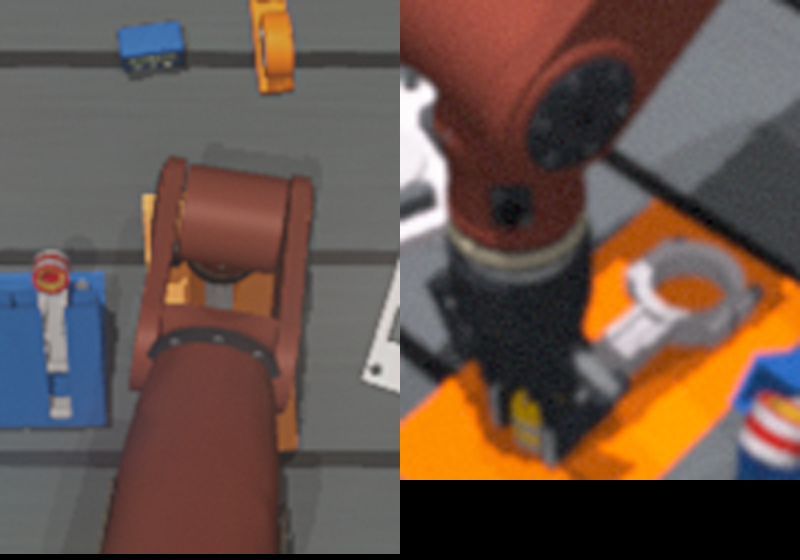

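>>> apply_moves:
  rows:
    - [[0,1,0],0,-1]
    - [[0,1.5,0],0,-1]
    - [[0,1.5,0],0,-1]

```text
t: 13.43
tcp_pos: [579.4, -19.1, 6.3]
eef_rot: [-1.57, 0.0, -3.121]
contact_force: [-2.8, -0.9, 0.9]
gripper_width: 31.8
```

>>> apply_moves:
  rows:
    - [[0,1,0],0,-1]
    - [[0,1,0],0,-1]
    - [[0,1,0],0,-1]

```text
t: 13.68
tcp_pos: [579.7, -18.6, 5.4]
eef_rot: [-1.571, 0.001, -3.123]
contact_force: [-1.2, -0.3, 1.7]
gripper_width: 32.1
```

>>> apply_moves:
  rows:
    - [[0,1,0],0,-1]
    - [[0,1,0],0,-1]
    - [[0,1,0],0,-1]

```text
t: 13.93
tcp_pos: [579.8, -18.5, 4.5]
eef_rot: [-1.571, 0.001, -3.123]
contact_force: [-0.2, -0.0, 1.1]
gripper_width: 32.0
```

>>> apply_moves:
  rows:
    - [[0,1,0],0,-1]
    - [[0,1,0],0,-1]
    - [[0,1,0],0,-1]

```text
t: 14.18
tcp_pos: [579.9, -18.6, 3.5]
eef_rot: [-1.571, 0.001, -3.123]
contact_force: [0.5, 1.0, 2.4]
gripper_width: 32.1
```

>>> apply_moves:
  rows:
    - [[0,0,0],0,-0.2]
    - [[0,0,0],0,-0.1]
    - [[0,0,0],0,0]
    - [[0,0,0],0,0.1]
    - [[0,0,0],0,0.1]
    - [[0,0,0],0,0.1]
    - [[0,0,0],0,0.1]
    - [[0,0,0],0,0.1]
    - [[0,0,0],0,0.1]

```text
t: 14.93
tcp_pos: [579.4, -18.6, 3.3]
eef_rot: [-1.571, 0.0, -3.122]
contact_force: [0.2, 0.1, -0.2]
gripper_width: 47.2
```

>>> apply_moves:
  rows:
    - [[0,-4,0],0,0.1]
    - [[0,-15,0],0,0.1]
    - [[0,-35,0],0,0.1]
    - [[0,-60,0],0,0.1]
    - [[0,-90,0],0,0.1]
    - [[0,-120,0],0,0.1]
    - [[-15,-150,0],0,0.1]
    - [[-45,-180,0],0,0.1]
    - [[-75,-190,0],0,0.1]
    - [[-100,-190,0],0,0.1]

```text
t: 15.77
tcp_pos: [684.3, -17.0, 201.1]
eef_rot: [-1.569, 0.012, -3.122]
contact_force: [0.2, -0.3, 0.6]
gripper_width: 47.3
```

```bash
python3 look.py l 220,320,130,250 180,330,150,280
```

```text
15.77 [684.3 -17.  201.1] [-1.569  0.012 -3.122] [ 0.2 -0.3  0.6] 47.3 [-0.13  0.36  1.5   0.    1.28  1.42]
top scale 4.0 off 220 130
scene scale 2.67 off 180 150
```

View pics/l.png

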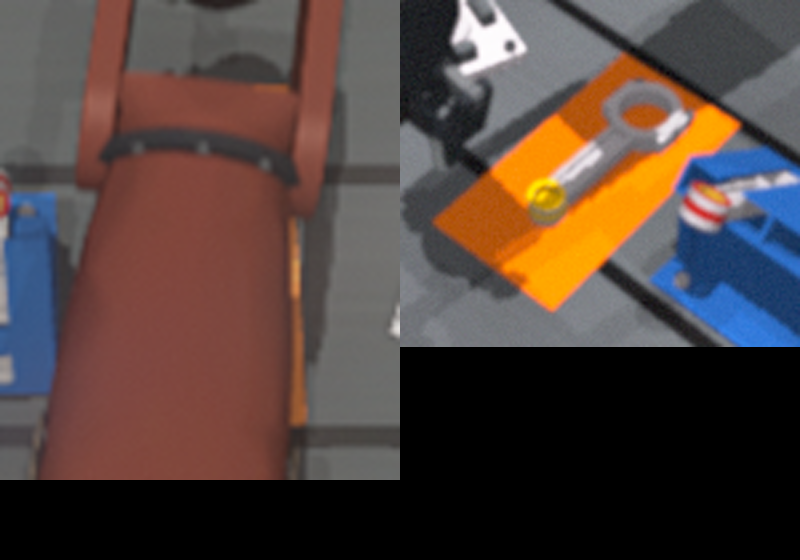

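Scene shows the rod lying flat on the mat, small eye at scene (234,224) and big end at (276,187). I move aside to clear the top view for measuring.

>>> apply_moves:
  rows:
    - [[0,0,15],0,0.1]
    - [[0,0,45],0,0.1]
    - [[0,0,80],0,0.1]
    - [[0,0,115],0,0.1]
    - [[0,0,150],0,0.1]
    - [[0,0,185],0,0.1]
    - [[0,0,215],0,0.1]
    - [[0,0,235],0,0.1]
    - [[0,0,240],0,0.1]

```text
t: 16.62
tcp_pos: [682.0, -261.0, 193.0]
eef_rot: [-1.57, -0.001, -3.127]
contact_force: [-0.2, -0.0, 0.2]
gripper_width: 46.8
```

```bash
python3 look.py m 230,310,140,250 200,320,150,250
```

```text
16.62 [ 682. -261.  193.] [-1.570e+00 -1.000e-03 -3.127e+00] [-0.2 -0.   0.2] 46.8 [-0.46  0.47  1.37 -0.    1.31  1.1 ]
top scale 5.0 off 230 140
scene scale 3.33 off 200 150
```

View pics/m.png

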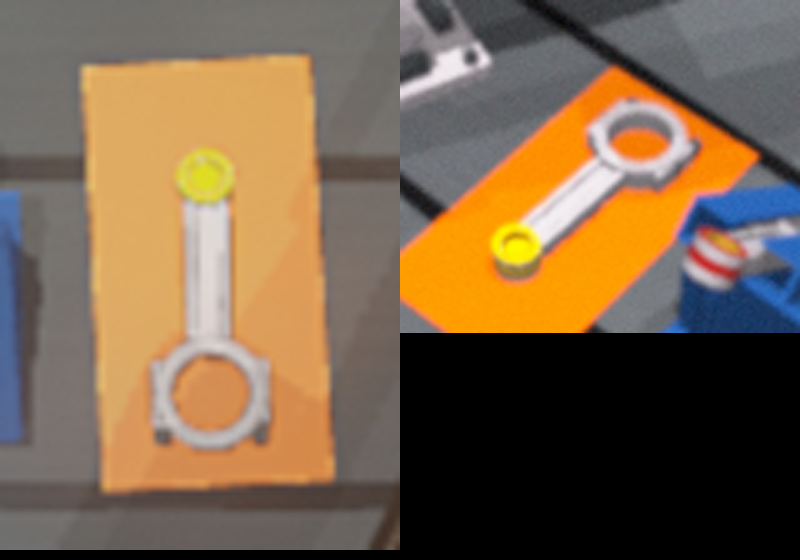

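```bash
cat > m2.py <<'E'
from h import *
top=cv2.imread('pics/m_top.png');sc=cv2.imread('pics/m_scene.png')
def ell(im,mask):
    c=max(cv2.findContours(mask,cv2.RETR_EXTERNAL,cv2.CHAIN_APPROX_NONE)[0],key=cv2.contourArea); return cv2.fitEllipse(c)
def sub(im,x0,x1,y0,y1,s=8): return cv2.resize(im[y0:y1,x0:x1],None,fx=s,fy=s,interpolation=cv2.INTER_CUBIC)
def px(c,x0,y0,s=8): return ((c[0]+.5)/s-.5+x0,(c[1]+.5)/s-.5+y0)
# eye top
s=sub(top,260,282,165,186); h=cv2.cvtColor(s,cv2.COLOR_BGR2HSV); m=cv2.inRange(h,(26,140,100),(38,255,255)); e=ell(s,m); pe=px(e[0],260,165); print('eye top',pe,np.array(e[1])/8,onz('top',pe,25))
s=sub(top,255,290,200,235); h=cv2.cvtColor(s,cv2.COLOR_BGR2HSV); m=cv2.inRange(h,(5,130,80),(25,255,255))
n,l,st,ce=cv2.connectedComponentsWithStats(m); k=l[140,140] if l[140,140] else l[150,136]; mm=(l==k).astype(np.uint8); e=ell(s,mm); pb=px(e[0],255,200); print('bore top',pb,np.array(e[1])/8,onz('top',pb,18),onz('top',pb,25))
# outer ring not-orange
E
python3 m2.py
python3 - <<'E'
import cv2
a=cv2.imread('pics/top0.png')
r=lambda i,y0,y1,x0,x1,s:cv2.resize(i[y0:y1,x0:x1],None,fx=s,fy=s,interpolation=cv2.INTER_CUBIC)
c=cv2.createCLAHE(4,(4,4))
g=cv2.cvtColor(r(a,137,182,335,380,10),cv2.COLOR_BGR2GRAY);g2=cv2.cvtColor(r(a,180,228,315,370,10),cv2.COLOR_BGR2GRAY)
cv2.imwrite('pics/n1.png',c.apply(g));cv2.imwrite('pics/n2.png',c.apply(g2))
E
```

```text
eye top (270.5855188369751, 174.83217811584473) [10.14358711 10.64783001] [572.47134332 -20.25178627  25.        ]
bore top (271.6550807952881, 218.18535232543945) [14.34909439 14.50803089] [442.17742729 -23.6366197   18.        ] [442.17681412 -23.36667754  25.        ]
```

View pics/n1.png

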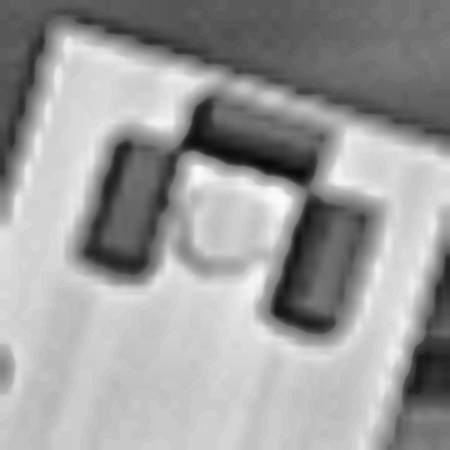

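View pics/n2.png

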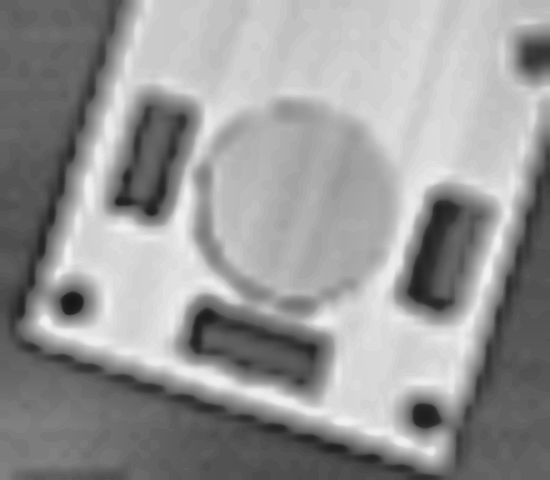

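```bash
python3 - <<'E'
from h import *
B=onz('top',(344.25,199.75),22);S=onz('top',(357.35,158.05),22)
print('top B',B,'S',S,np.linalg.norm(S-B),np.degrees(np.arctan2(*(S-B)[1::-1])))
c=np.array([550.6,-259.1]);y=np.radians(-17.85);u=np.array([np.cos(y),np.sin(y)]);v=np.array([-u[1],u[0]])
for p in(B,S): print('along,lat rel plate c',(p[:2]-c)@u,(p[:2]-c)@v)
# wall inner/outer in px -> plane coords
def f(n1,z,x0,y0): 
    p=onz('top',((n1[0]+.5)/10-.5+x0,(n1[1]+.5)/10-.5+y0),z); return np.round([(p[:2]-c)@u,(p[:2]-c)@v],1)
# small pocket side walls tops z42 outer edges mid: left wall outer (103,205) inner(168,210); right inner (290,245) outer(365,265)
print('left wall centre',f((133,208),42,335,137),'right',f((327,260),42,335,137))
print('low walls z34: left',f((155,157),34,315,180),'right',f((448,250),34,315,180),'stop',f((257,345),34,315,180))
E
python3 - <<'E'
import cv2
a=cv2.imread('pics/scene0.png')
c=cv2.createCLAHE(3,(4,4))
g=cv2.cvtColor(cv2.resize(a[132:205,118:232],None,fx=7,fy=7,interpolation=cv2.INTER_CUBIC),cv2.COLOR_BGR2GRAY)
cv2.imwrite('pics/n3.png',c.apply(g))
E
```

```text
top B [ 497.83800591 -241.76742517   22.        ] S [ 623.99004762 -282.55312162   22.        ] 132.5813360222199 -17.916324954830728
along,lat rel plate c -55.535037157918076 0.3252967393622715
along,lat rel plate c 77.04621003402654 0.17182209892779804
left wall centre [66.4 31.2] right [ 69.3 -28.3]
low walls z34: left [-56.9  46.7] right [-56.6 -44.6] stop [-101.     1.1]
```

View pics/n3.png

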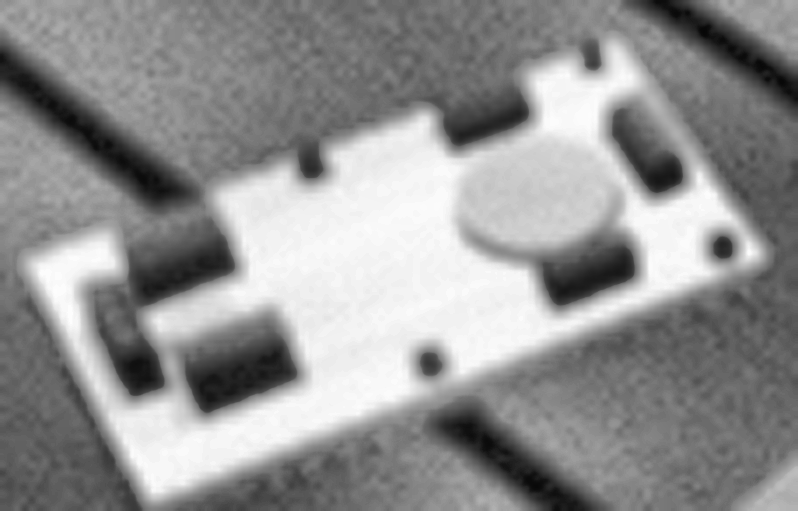

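```bash
cat >> m2.py <<'E'
print('---scene')
s=sub(sc,222,250,210,240); h=cv2.cvtColor(s,cv2.COLOR_BGR2HSV); m=cv2.inRange(h,(22,140,130),(38,255,255)); cv2.imwrite('pics/ms.png',cv2.hconcat([s,cv2.cvtColor(m,cv2.COLOR_GRAY2BGR)])); e=ell(s,m); pe2=px(e[0],222,210); print('eye sc',pe2,np.array(e[1])/8,onz('scene',pe2,25))
s=sub(sc,250,294,172,212); h=cv2.cvtColor(s,cv2.COLOR_BGR2HSV); m=cv2.inRange(h,(3,150,80),(25,255,255)); n,l=cv2.connectedComponents(m); cy,cx=int((190-172)*8),int((272-250)*8); mm=(l==l[cy,cx]).astype(np.uint8); cv2.imwrite('pics/ms2.png',cv2.hconcat([s,cv2.cvtColor(mm*255,cv2.COLOR_GRAY2BGR)])); e=ell(s,mm); pb2=px(e[0],250,172); print('bore sc',pb2,np.array(e[1])/8,onz('scene',pb2,14),onz('scene',pb2,25))
print('nestB scene',onz('scene',(194.7,159.1),22))
E
python3 m2.py
```

```text
eye top (270.5855188369751, 174.83217811584473) [10.14358711 10.64783001] [572.47134332 -20.25178627  25.        ]
bore top (271.6550807952881, 218.18535232543945) [14.34909439 14.50803089] [442.17742729 -23.6366197   18.        ] [442.17681412 -23.36667754  25.        ]
---scene
eye sc (233.9861536026001, 222.7951259613037) [12.62363148 15.15380859] [573.21676932 -18.56063096  25.        ]
bore sc (271.4706172943115, 192.8668918609619) [ 8.63733006 16.1994648 ] [441.33473779 -21.7898032   14.        ] [448.3562685  -15.67876194  25.        ]
nestB scene [ 496.00514876 -238.45089886   22.        ]
```

View pics/ms.png

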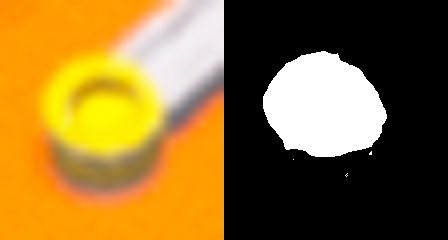

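View pics/ms2.png

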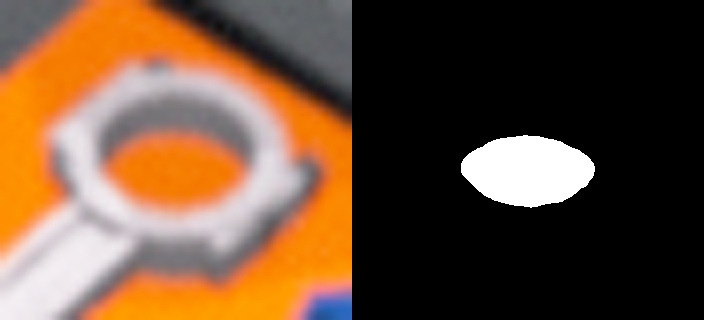

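>>> apply_moves:
  rows:
    - [[10,0,-14],0,0.1]
    - [[30,0,-42],0,0.1]
    - [[54,0,-75],0,0.1]
    - [[80,0,-108],0,0.1]
    - [[105,0,-141],0,0.1]
    - [[130,0,-174],0,0.1]
    - [[152,0,-204],-0.5,0.1]
    - [[170,0,-228],-0.5,0.1]
    - [[179,0,-240],-0.5,0.1]
    - [[181.5,0,-243],-0.5,0.1]

```text
t: 17.55
tcp_pos: [495.5, -13.7, 193.0]
eef_rot: [-1.572, -0.001, -3.109]
contact_force: [-1.1, 0.2, -1.1]
gripper_width: 47.1
```

>>> apply_moves:
  rows:
    - [[0,15,0],0,0.1]
    - [[0,40,0],0,0.1]
    - [[0,65,0],0,0.1]
    - [[0,85,0],0,0.1]
    - [[0,100,0],0,0.1]
    - [[0,110,0],0,0.1]
    - [[0,110,0],0,0.1]
    - [[0,110,0],0,0.1]

```text
t: 18.22
tcp_pos: [498.2, -17.3, 83.2]
eef_rot: [-1.571, -0.0, -3.114]
contact_force: [-0.1, -0.7, 1.1]
gripper_width: 47.2
```

```bash
python3 look.py o 230,310,140,250 200,320,130,250
```

```text
18.22 [498.2 -17.3  83.2] [-1.571 -0.    -3.114] [-0.1 -0.7  1.1] 47.2 [-0.18  0.13  2.02 -0.    0.99  1.37]
top scale 5.0 off 230 140
scene scale 3.33 off 200 130
```

View pics/o.png

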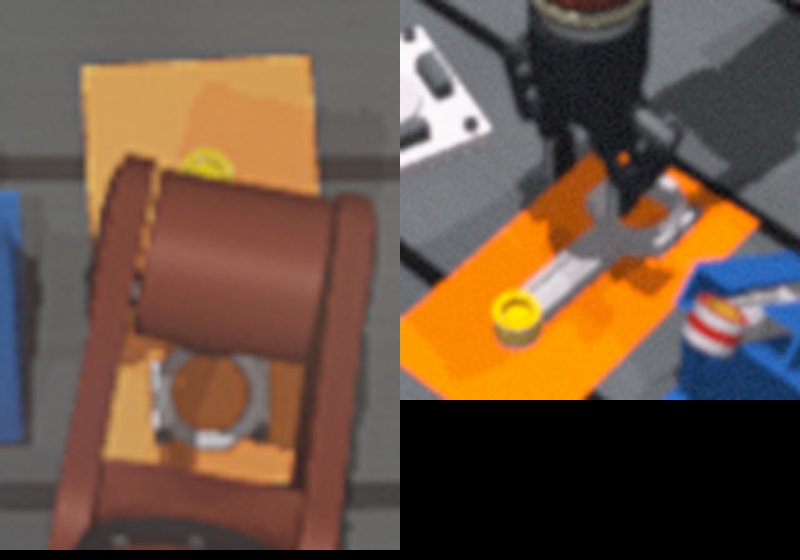

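>>> apply_moves:
  rows:
    - [[1,10,3],0,0.1]
    - [[1,28,3],0,0.1]
    - [[1,45,3],0,0.1]
    - [[1,58,3],0,0.1]
    - [[1,68,3],0,0.1]
    - [[1,75,3],0,0.1]
    - [[1,78,3],0,0.1]
    - [[1,79,3],0,0.1]
    - [[1,79,3],0,0.1]
    - [[1,79,3],0,0.1]

```text
t: 19.15
tcp_pos: [497.8, -20.3, 5.0]
eef_rot: [-1.57, 0.002, -3.114]
contact_force: [0.3, -0.6, -0.2]
gripper_width: 47.0
```

```bash
python3 look.py p 230,310,140,250 200,320,130,250
```

```text
19.15 [497.8 -20.3   5. ] [-1.570e+00  2.000e-03 -3.114e+00] [ 0.3 -0.6 -0.2] 47.0 [-0.18  0.27  2.04 -0.    0.83  1.36]
top scale 5.0 off 230 140
scene scale 3.33 off 200 130
```

View pics/p.png

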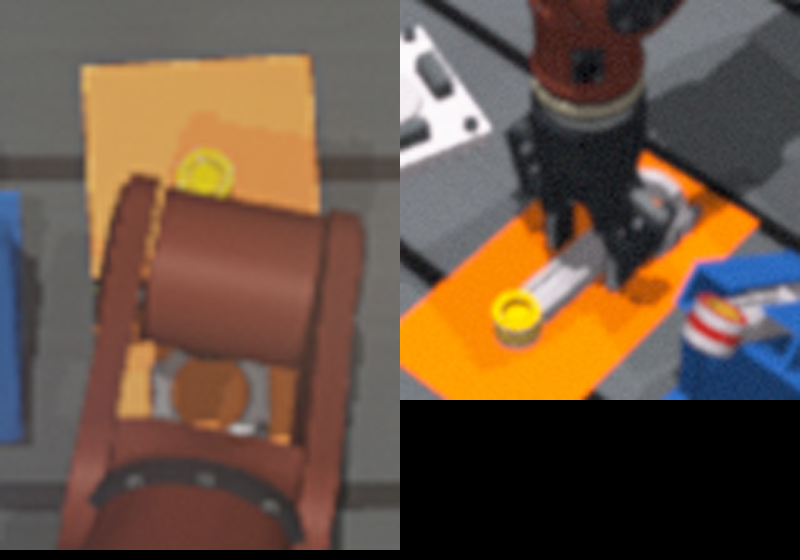

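>>> apply_moves:
  rows:
    - [[0,0,0],0,-0.1]
    - [[0,0,0],0,-0.3]
    - [[0,0,0],0,-1]
    - [[0,0,0],0,-1]
    - [[0,0,0],0,-1]
    - [[0,0,0],0,-1]
    - [[0,0,0],0,-1]

```text
t: 19.83
tcp_pos: [497.5, -20.3, 4.9]
eef_rot: [-1.571, 0.001, -3.114]
contact_force: [-1.4, -0.2, 6.1]
gripper_width: 24.9
```

>>> apply_moves:
  rows:
    - [[0,-2,0],0,-1]
    - [[0,-8,0],0,-1]
    - [[0,-20,0],0,-1]
    - [[0,-40,0],0,-1]
    - [[0,-60,0],0,-1]
    - [[0,-75,0],0,-1]
    - [[0,-80,0],0,-1]
    - [[0,-80,0],0,-1]

```text
t: 20.5
tcp_pos: [498.4, -20.3, 86.3]
eef_rot: [-1.57, 0.004, -3.114]
contact_force: [0.6, 0.0, -3.0]
gripper_width: 24.6
```

```bash
python3 look.py q 230,310,140,250 200,320,100,250
```

```text
20.5 [498.4 -20.3  86.3] [-1.57   0.004 -3.114] [ 0.6  0.  -3. ] 24.6 [-0.18  0.13  2.02  0.    0.99  1.36]
top scale 5.0 off 230 140
scene scale 3.33 off 200 100
```

View pics/q.png

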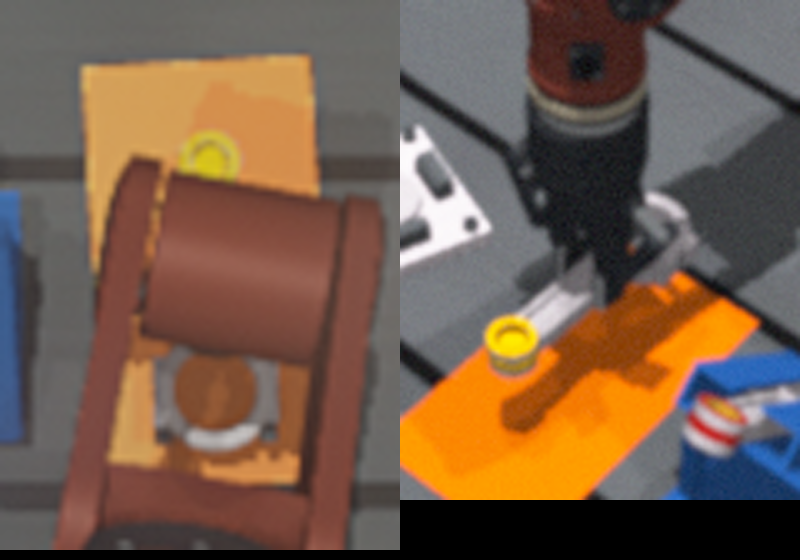

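>>> apply_moves:
  rows:
    - [[-2,0,8],0,-1]
    - [[-5,0,28],2,-1]
    - [[-11,0,55],4,-1]
    - [[-17,0,85],7,-1]
    - [[-23,0,118],10,-1]
    - [[-29,0,151],13,-1]
    - [[-35,0,182],16,-1]
    - [[-40,0,208],18.5,-1]
    - [[-44,0,228],19.5,-1]
    - [[-45,0,238],19.5,-1]

```text
t: 21.43
tcp_pos: [548.3, -260.0, 82.9]
eef_rot: [-1.57, -0.001, 2.827]
contact_force: [-0.8, -0.2, -2.2]
gripper_width: 24.4
```

>>> apply_moves:
  rows:
    - [[0,0,0],0,-1]
    - [[0,0,0],0,-1]
    - [[0,0,0],0,-1]
    - [[0,0,0],0,-1]

```text
t: 21.77
tcp_pos: [547.8, -255.1, 83.6]
eef_rot: [-1.572, -0.002, 2.831]
contact_force: [0.8, 0.6, -1.4]
gripper_width: 24.9
```

```bash
python3 look.py r 300,400,120,250 110,240,90,220
```

```text
21.77 [ 547.8 -255.1   83.6] [-1.572e+00 -2.000e-03  2.831e+00] [ 0.8  0.6 -1.4] 24.9 [-0.55  0.34  1.76  0.    1.04  1.33]
top scale 4.0 off 300 120
scene scale 3.08 off 110 90
```

View pics/r.png

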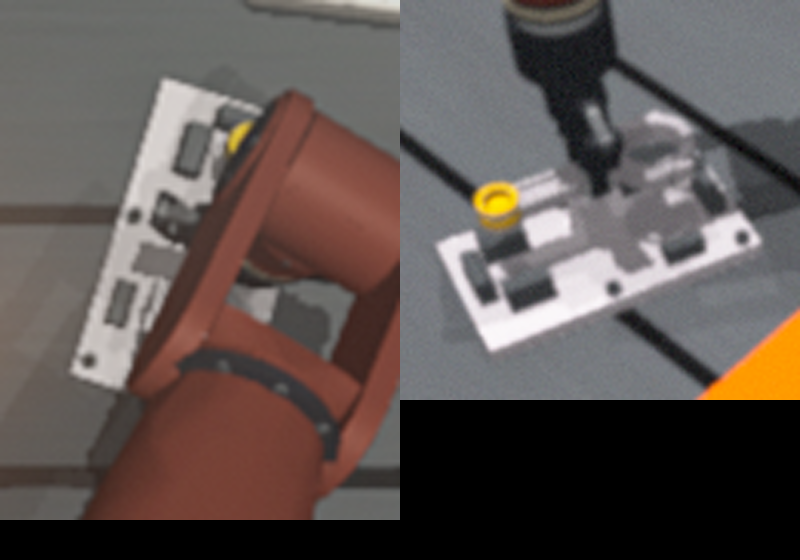

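>>> apply_moves:
  rows:
    - [[-1,5,0.9],0,-1]
    - [[-2.7,15,0.9],0,-1]
    - [[-2.7,25,0.9],0,-1]
    - [[-2.7,31,0.9],0,-1]
    - [[-2.7,35,0.9],0,-1]
    - [[-2.7,35,0.9],0,-1]
    - [[-2.7,35,0.9],0,-1]

```text
t: 22.45
tcp_pos: [550.4, -258.2, 48.5]
eef_rot: [-1.571, -0.001, 2.829]
contact_force: [-0.1, -1.1, -3.7]
gripper_width: 24.5
```

```bash
python3 look.py s 320,400,130,235 110,240,110,220
```

```text
22.45 [ 550.4 -258.2   48.5] [-1.571e+00 -1.000e-03  2.829e+00] [-0.1 -1.1 -3.7] 24.5 [-0.55  0.39  1.77  0.    0.98  1.33]
top scale 5.0 off 320 130
scene scale 3.08 off 110 110
```

View pics/s.png

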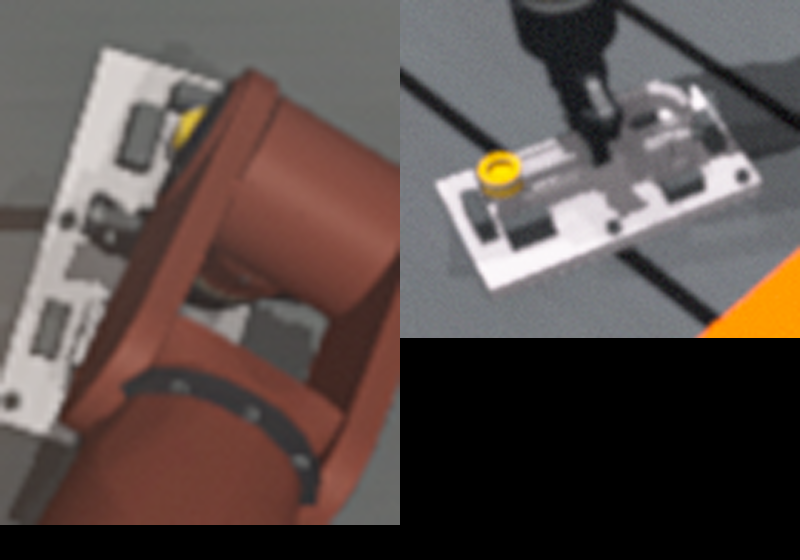

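```bash
cat > eye.py <<'E'
from h import *
import sys
tag,z,x0,y0,x1,y1=sys.argv[1],float(sys.argv[2]),*map(int,sys.argv[3:7])
sc=cv2.imread(f'pics/{tag}_scene.png'); s=8
c=cv2.resize(sc[y0:y1,x0:x1],None,fx=s,fy=s,interpolation=cv2.INTER_CUBIC);h=cv2.cvtColor(c,cv2.COLOR_BGR2HSV)
m=cv2.inRange(h,(20,140,130),(38,255,255)); cv2.imwrite(f'pics/{tag}_m.png',cv2.hconcat([c,cv2.cvtColor(m,cv2.COLOR_GRAY2BGR)]))
k=max(cv2.findContours(m,cv2.RETR_EXTERNAL,cv2.CHAIN_APPROX_NONE)[0],key=cv2.contourArea)
# top arc only: bounding width and topmost -> face ellipse
(ex,ey),ax,an=cv2.fitEllipse(k); p=((ex+.5)/s-.5+x0,(ey+.5)/s-.5+y0); print('ell',p,np.array(ax)/s,onz('scene',p,z))
E
python3 eye.py s 68.6 128 150 158 182
```

```text
ell (141.67229557037354, 164.21275234222412) [10.91399956 13.48678398] [ 621.78601367 -282.4448457    68.6       ]
```

View pics/s_m.png

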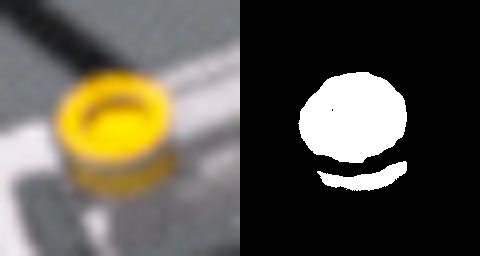

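>>> apply_moves:
  rows:
    - [[1.5,0,-1.7],0,-1]
    - [[1.5,3,-1.7],0,-1]
    - [[1.5,6,-1.7],0,-1]
    - [[1.5,8,-1.7],0,-1]
    - [[1.5,10,-1.7],0,-1]
    - [[1.5,12,-1.7],0,-1]
    - [[1.5,12,-1.7],0,-1]

```text
t: 23.13
tcp_pos: [549.5, -256.1, 36.6]
eef_rot: [-1.571, -0.001, 2.829]
contact_force: [-0.6, 0.2, -3.3]
gripper_width: 24.7
```

>>> apply_moves:
  rows:
    - [[0,2,0],0,-1]
    - [[0,4,0],0,-1]
    - [[0,5,0],0,-1]
    - [[0,5,0],0,-1]

```text
t: 23.47
tcp_pos: [549.7, -256.2, 31.9]
eef_rot: [-1.571, -0.001, 2.829]
contact_force: [0.2, -0.2, -4.3]
gripper_width: 24.4
```

```bash
python3 look.py t 320,400,130,235 110,240,110,220
```

```text
23.47 [ 549.7 -256.2   31.9] [-1.571e+00 -1.000e-03  2.829e+00] [ 0.2 -0.2 -4.3] 24.4 [-0.55  0.42  1.77  0.    0.95  1.33]
top scale 5.0 off 320 130
scene scale 3.08 off 110 110
```

View pics/t.png

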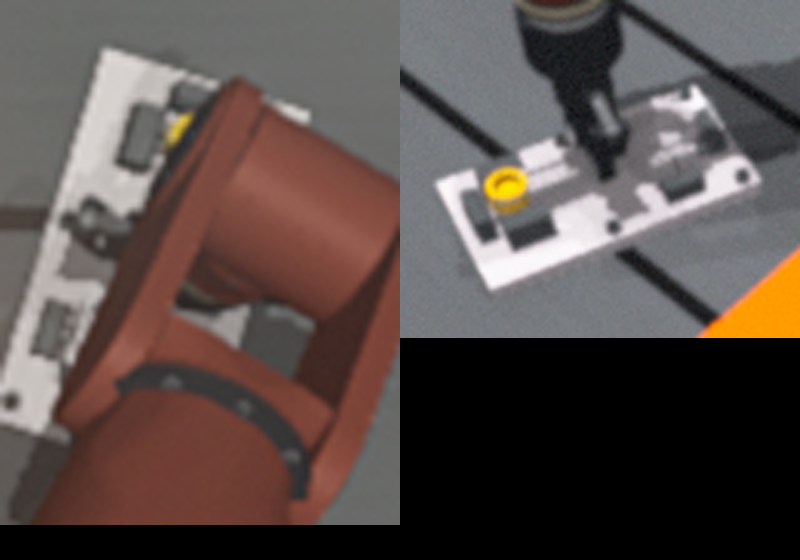

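>>> apply_moves:
  rows:
    - [[0,1.5,0],0,-1]
    - [[0,3,0],0,-1]
    - [[0,4.5,0],0,-1]
    - [[0,5.5,0],0,-1]
    - [[0,5.5,0],0,-1]

```text
t: 23.98
tcp_pos: [549.6, -256.2, 26.4]
eef_rot: [-1.571, -0.001, 2.829]
contact_force: [-0.0, -0.1, -3.4]
gripper_width: 24.5
```

>>> apply_moves:
  rows:
    - [[0,1,0],0,-1]
    - [[0,2,0],0,-1]
    - [[0,2,0],0,-1]

```text
t: 24.23
tcp_pos: [549.8, -256.3, 24.6]
eef_rot: [-1.571, -0.0, 2.829]
contact_force: [-0.7, 0.4, -2.4]
gripper_width: 24.5
```

>>> apply_moves:
  rows:
    - [[0,0.7,0],0,-1]
    - [[0,0.7,0],0,-1]
    - [[0,0.7,0],0,-1]

```text
t: 24.48
tcp_pos: [550.0, -256.4, 24.1]
eef_rot: [-1.571, 0.0, 2.829]
contact_force: [0.3, -0.1, -2.1]
gripper_width: 24.6
```

>>> apply_moves:
  rows:
    - [[0,0.7,0],0,-1]
    - [[0,0.7,0],0,-1]
    - [[0,0.7,0],0,-1]

```text
t: 24.73
tcp_pos: [550.0, -256.4, 24.0]
eef_rot: [-1.571, -0.0, 2.829]
contact_force: [-2.8, 0.6, 2.7]
gripper_width: 23.9
```

```bash
python3 look.py u 320,400,130,235 110,240,110,220
```

```text
24.73 [ 550.  -256.4   24. ] [-1.571 -0.     2.829] [-2.8  0.6  2.7] 23.9 [-0.55  0.43  1.77 -0.    0.94  1.33]
top scale 5.0 off 320 130
scene scale 3.08 off 110 110
```

View pics/u.png

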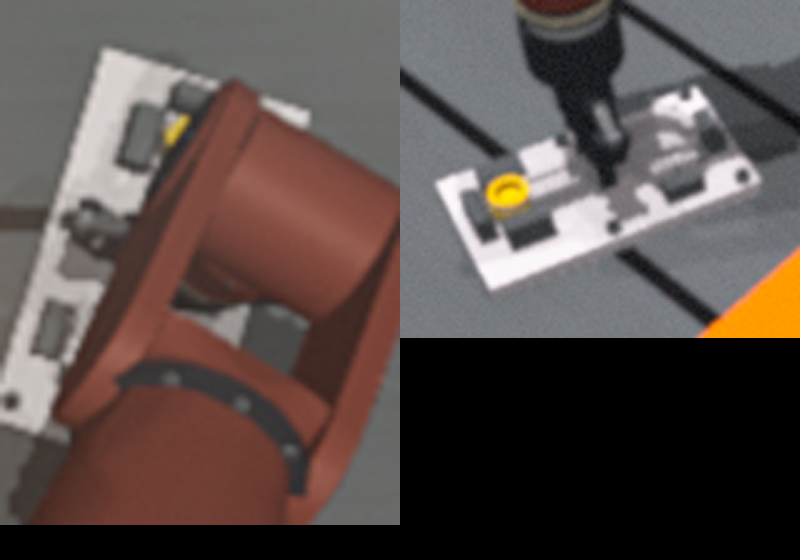

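Contact came at TCP z 24.0, against the predicted 23.9. Releasing.

>>> apply_moves:
  rows:
    - [[0,0,0],0,-0.35]
    - [[0,0,0],0,-0.25]
    - [[0,0,0],0,-0.1]
    - [[0,0,0],0,0]
    - [[0,0,0],0,0]
    - [[0,0,0],0,0]
    - [[0,0,0],0,0]
    - [[0,0,0],0,0]

```text
t: 25.5
tcp_pos: [549.9, -256.4, 23.4]
eef_rot: [-1.571, 0.0, 2.829]
contact_force: [-0.3, -0.9, -0.7]
gripper_width: 42.7
```

>>> apply_moves:
  rows:
    - [[0,-4,0],0,0]
    - [[0,-14,0],0,0]
    - [[0,-34,0],0,0]
    - [[0,-64,0],0,0]
    - [[0,-100,0],0,0]
    - [[0,-135,0],0,0]
    - [[0,-165,0],0,0]
    - [[0,-180,0],0,0]
    - [[0,-180,0],0,0]

```text
t: 26.25
tcp_pos: [553.2, -258.4, 210.7]
eef_rot: [-1.568, 0.012, 2.829]
contact_force: [-0.3, 0.5, 0.6]
gripper_width: 42.6
```

>>> apply_moves:
  rows:
    - [[0,0,-20],0,0]
    - [[0,0,-55],0,0]
    - [[0,0,-90],0,0]
    - [[0,0,-125],0,0]
    - [[0,0,-160],0,0]
    - [[0,0,-195],0,0]
    - [[0,0,-220],0,0]
    - [[0,0,-235],0,0]
    - [[0,0,-240],0,0]
    - [[0,0,-240],0,0]

```text
t: 27.08
tcp_pos: [623.3, -27.4, 202.4]
eef_rot: [-1.57, -0.001, 2.831]
contact_force: [-0.2, -0.1, -0.2]
gripper_width: 42.6
```

```bash
python3 look.py v 310,390,130,235 110,240,110,220
```

```text
27.08 [623.3 -27.4 202.4] [-1.570e+00 -1.000e-03  2.831e+00] [-0.2 -0.1 -0.2] 42.6 [-0.16  0.24  1.64 -0.    1.26  1.73]
top scale 5.0 off 310 130
scene scale 3.08 off 110 110
```

View pics/v.png

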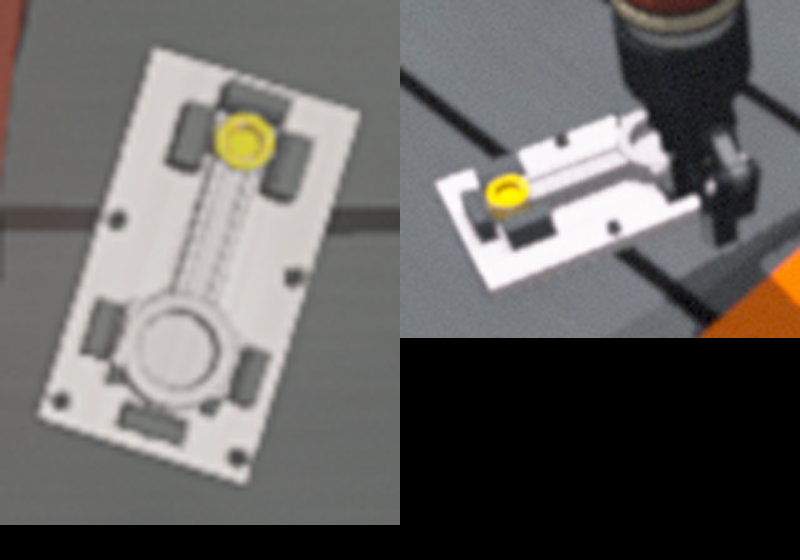

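Run:
```python
from h import *
t=cv2.imread('pics/v_top.png'); s=8; x0,y0=348,148
c=cv2.resize(t[y0:y0+24,x0:x0+24],None,fx=s,fy=s,interpolation=cv2.INTER_CUBIC);h=cv2.cvtColor(c,cv2.COLOR_BGR2HSV);m=cv2.inRange(h,(22,110,100),(40,255,255))
k=max(cv2.findContours(m,cv2.RETR_EXTERNAL,cv2.CHAIN_APPROX_NONE)[0],key=cv2.contourArea);e=cv2.fitEllipse(k);p=((e[0][0]+.5)/s-.5+x0,(e[0][1]+.5)/s-.5+y0)
E=onz('top',p,44);print('eye',p,E,np.array(e[1])/s)
pb=((177+.5)/5-.5+310,(350+.5)/5-.5+130); B=onz('top',pb,42);print('bore',pb,B, np.linalg.norm((E-B)[:2]),np.degrees(np.arctan2(*(E-B)[1::-1])))
n=np.array([497.84,-241.77]);u=np.array([.9517,-.3070]);v=np.array([.307,.9517])
for q,r in((E,n+130*u),(B,n)): d=q[:2]-r; print('along',d@u,'lat',d@v)
c=cv2.resize(t[140:225,315:385],None,fx=7,fy=7,interpolation=cv2.INTER_CUBIC);cv2.imwrite('pics/w.png',c)
```

```text
eye (358.54140186309814, 157.77790546417236) [ 621.88040338 -281.08562571   44.        ] [10.93445206 11.84029484]
bore (345.0, 199.6) [ 497.46979042 -240.02828013   42.        ] 131.0103287685466 -18.263655483632203
along 0.12150329319241081 lat 0.6637228453766221
along -0.8870364572463991 lat 1.5439404592860684
```

View pics/w.png

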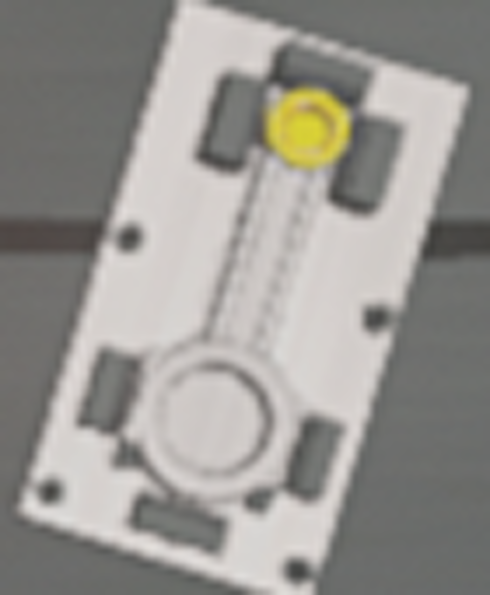

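The top view shows the rod between all the walls, with both eyes within about 2 mm of their places. Handing in.

Run:
```python
from station import get_obs, robot
o=get_obs();print(o['t'],o['contact_force'])
print(robot.finish_job())
```

```text
27.1833 [-0.16509325 -0.226832   -0.3475564 ]
the job is handed in; nothing more can be done
None
```

The yellow-marked rod is in the fixture and released. I handed the job in at 27.2 s of the 64 s; no verdict was reported.

**What I did:** I gripped the rod by its small eye, drew it about 160 mm up the slope and carried it to the mat. There I tipped it flat about its big end and let go. I then took it again by the shank, turned it about 19.5° and lowered it into the fixture until it touched at the predicted height (24.0 mm against 23.9). Then I released it and backed away.

**Last checks:**
- **Position:** in the final top view the small eye is about 0.7 mm and the big end about 1.8 mm from their estimated places. The rod's angle (-18.3°) matches the fixture's (-17.9°).
- **Contact:** the tool force was near zero, and the arm stood clear of everything.
- **Red rods, gauge and dispenser:** they looked unmoved in the pictures along the way, but I did not measure them again at the end.
- **Disagreements:** the two cameras differed by 2–4 mm at the same points, so I corrected the top view by the gripper's own position. After release on the mat, the small eye lay about 7 mm along the rod from the tool point, so it was not centred in the pads by then. It was held throughout and let go within a few millimetres of the mat. The eye never registered as touching the mat before I opened the fingers.

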